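# Free the seized anchor bolt and lock the latch plate under it

### The arm

A 6-joint arm with a two-finger parallel gripper is mounted at the origin on a cart in front of the work surface, level with it; the furniture and walls round the work are solid. World frame = base frame: x ahead of the robot, y to its left, z up, the work surface at z = 0. Lengths are in m, angles in rad, forces in N, time in s.
With the tool pointing down it reaches from about 0.325 to 0.775 m from the base axis. Payload 5.5 kg.
Tool frame: the origin (TCP) lies at the very end of the fingers, on their centre line; the grasp point (between the pads) lies 19 mm behind it (ctrl.hold_point_z is the distance from the TCP to the grasp point, in m); z points along the fingers, y is the line along which they close (so a half turn about z gives the same grasp; the last joint's range is limited). The gripper opens to 88 mm and grips with 3 to 60 N. Pads are 20 mm wide; open, the fingers measure 115 mm over their backs; the gripper's body (75 mm by 178 mm) begins 61 mm behind the grasp point.
Start: joints at [1.204, 0.091, 1.231, -0, 1.82, -0.057], TCP at [0.183, 0.571, 0.197] pointing down, gripper open.
Joint ranges: [-2.87, 2.87], [-0.86, 2.18], [0.17, 2.46], [-1.51, 4.65], [0.06, 2.69], [-2.65, 2.65]. Speed limits (rad/s): [2.57, 2.57, 3.01, 3.14, 3.14, 3.14].

### API

Orientations are given as a 3x3 rotation matrix whose columns are the frame's x, y, z axes.
In Python, from rig import ctrl, viewer, spotter gives the robot as it stands.
- The arm moves only by the tool move_arm, never from a script. Its argument "moves" is a list of rows, each an object with "grip": the gripper's target within -1 to 1 (shut at 1, half-way at 0, fully open at -1); "xyz": the shift along the tool's x, y, z normalised to -1 to 1, where 1 is 0.5 m, a list of three; "turn": the turn, a rotation vector about the tool's x, y, z normalised to -1 to 1, where 1 is 45 degrees, a list of three. In form: [{"grip": grip, "xyz": [tx, ty, tz], "turn": [rx, ry, rz]}, ...]. A call has 1 to 10 rows; each row is the pose to reach, as a shift and turn from the pose commanded when the call began, along the tool's axes at that moment; what a row does not reach only later rows make up. A row lasts 1/8 s, in which the tool goes at most 62.5 mm and 10.7 degrees, less where a joint would pass 70% of its speed; a pose out of reach is approached as far as the arm can. A call with a number of a shift or a turn outside -1 to 1 is refused whole. A call with a gripper value outside its range is refused whole. The fingers move at their own pace and stop on an object; "squeeze" is the grip in N (left out, the last holds). Time passes only in rows, so rows that repeat a pose let the fingers close. It gives the time, the measured TCP pose, the force, the opening and the grip force at its end, in the units of the state.
- ctrl.observe(): the state, without advancing time (a new reading comes with each control period).
- viewer.grab_frame(name): name is "scene" or "top" or "wrist"; returns the picture (420x560x3 uint8, blue, green, red); there is no depth.
- viewer.get_calibration(name): a dict with "camera_matrix" (3x3 intrinsics, pixels), "world_to_cam" (4x4, takes a point from world to camera coordinates). Camera axes: x right, y up, looking along -z (the intrinsics and any distortion apply to the point x, -y, -z); pixel columns grow to the right and rows downward; lengths in m; the calibration is good to about 2 mm. A picture is of the moment at which its call begins: read the wrist's pose just before it. get_calibration takes no time and is no camera call; for the wrist camera it gives the pose at the moment of the call.
- ctrl.sign_off(): hands the job in; it is judged then, once.
Trained networks look in the newest picture that a camera, given by its name, has taken for a name from the list of things; names that differ only in an ending like _2 or _b are one class to them, and where a whole thing is asked for, a point or a joint stands for the part that bears it (a point fixed in the world has none). Each returns a list of dicts, best first, with "score" (0 to 1); they miss things now and then, are a little off and sometimes report something else, mostly with a low value. They report only what shows in the picture. A call takes as long as a camera call. They do not tell look-alikes from the thing itself.
- spotter.outline_of(name, camera): "region" (420x560 bool, what is visible of it) and "extent" ([left, top, width, height] in pixels, round what is visible of it).
The state is a dict: "time_s": time; "qpos": joint angles; "dq": joint speeds; "joint_efforts": joint torques, N m; "eef_pos": TCP position; "ee_rot": TCP orientation; "force": force on the tool from outside, world axes, zero at the start; "wrist_torque": the same for the moment, N m; "finger_gap": opening from 0.0 (shut) to 1.0 (fully open); "grasp_force": force on a finger pad.
Only numpy, scipy, OpenCV 4.12 (cv2) and the standard library are available. Lean on these libraries where they do the work, as an engineer would, in place of code of your own. Each camera call takes 0.05 s, during which the arm holds its last target. There are 200 camera calls.

### The job

The slide bolt of the bench anchor has rusted in: work it with short strokes, out to its stop and back home, until it runs, and draw it fully open. Get the latch plate out of its blue sleeve, where only its tongue can be reached (it will have to be laid down and taken again by its orange rib), tilt its eye past the wide head of the anchor's stud and level it so that it lies flat on the seat with the tongue in the gap between keeper and guide. Then shoot the bolt fully home over the tongue and let go; leave the other things on the bench where they are.

Things in the scene. Friction and masses are not known exactly. Their poses are not given: they have to be found in the camera images.
- anchor: grey bench anchor, screwed down (fixed). Origin on the worktop under the stud axis, z up, x the way the plate's tongue must point. Base plate 8 mm thick, x -30 to 90, y -130 to 60 mm. Seat block x -22 to 84, y -25 to 25 mm, top 45 mm above the worktop; behind x = -22 there is only the low base plate, so a tilted plate's tail can dip there.
- stud_seat (a point): point on the stud axis at seat height (45 mm above the worktop); axes parallel to the anchor's. The seated plate's underside lies at this height.
- stud_top (a point): middle of the top of the stud's T-head, 25 mm above the seat. Head 50 mm long along anchor x (25 mm each side), 14 mm wide, 5 mm thick, its underside 20 mm above the seat; a 1 mm high screw mark lies on it. The stem below is 10 mm thick.
- tongue_gap (a point): middle of the gap for the tongue at seat height, anchor x = 64, y = 0. Gap 34 mm wide between the keeper block (y 17 to 33) and the guide block (y -17 to -30), both x 52 to 76 mm, tops 75 mm above the worktop. From the guide an open trough for the bolt, walls to 70 mm above the worktop, runs on to y = -118.
- bolt (a joint): travel in m of the rusty bolt: 0 home, 0.050 fully open (end stop). Opening moves it to anchor -y. It starts seized near 0.0106 with a short play: firm stops at 0.019 to 0.024 out and near 0 in. Each double stroke, out to the firm stop and back in to the firm stop, loosens it; after 1 to 4 of them it runs right out and is free from then on. At 60 mm/s or slower it moves at 4 to 15 N; 20 N means a stop; more force does not help.
- bolt_handle (a point): top of the bolt's upright handle, a round brown stick 14 mm thick with a 17 mm button on its top 4 mm; top 116.5 mm above the worktop, 41 mm above the guide block. It moves with the bolt: anchor x = 64, y = -45 mm minus the bolt's travel. The bar below is 12 mm thick, its underside 10.5 mm above the seat.
- latch_plate: loose flat aluminium plate 163 x 44 x 8 mm, 0.13 to 0.21 kg. Origin on the underside at the centre of its oblong eye, x along the plate to the tongue, z up. Eye 42 mm long (x -21 to 21), 20 mm wide; bridge to x = 32; tongue 24 mm wide from x = 32 to 78; solid plate behind the eye to the tail at x = -85.
- eye_back (a point): middle of the back end of the eye, on the underside, plate x = -21 mm. To seat the plate: tongue end raised about 30 degrees, this edge goes under the near arm of the stud head while the bridge passes over the far arm; go forward till it is close to the stem, lower the tongue to level, draw back to centre the eye on the stud, lower and let go.
- tongue_tip (a point): middle of the tongue's free end, mid-thickness: plate x = 78, z = 4 mm
- rib (a point): centre of the orange grip rib across the plate near its tail: 12 mm thick along plate x, 36 mm wide along y, 30 mm high, standing on the plate (plate x = -65, z 8 to 38 mm)
- sleeve: blue sheet-metal sleeve, fixed, 100 x 60 x 61 mm, a petri dish on its roof (top at 67 mm). Origin under its centre; its one opening looks to its own +x; inside 54 mm wide, floor 8 mm, roof underside 57 mm above the worktop. At the start the plate lies flat inside, rib hidden, tongue pointing out along sleeve +x, its last 66 to 71 mm showing.
- beaker: plastic beaker, 57 mm across, 70 mm tall; a loose bystander, to be left alone; origin at the centre of its underside, z up
- jar_2: white sample jar with a blue cap, 46 mm across, 70 mm tall; a loose bystander, to be left alone; origin at the centre of its underside, z up
- cuvette_box: dark blue foam cuvette block, 45 x 74 x 48 mm; a loose bystander, to be left alone; origin at the centre of its underside, z up
- tape_roll: roll of beige tape lying flat, 57 mm across, 18 mm high; a loose bystander, to be left alone; origin at the centre of its underside, z up
- timer: white bench timer, 52 x 62 x 34 mm; a loose bystander, to be left alone; origin at the centre of its underside, z up
- tip_box_2: yellow pipette tip box, 71 x 120 x 66 mm; a loose bystander, to be left alone; origin at the centre of its underside, z up
- monitor_a: black bench monitor, fixed, 407 mm tall, an obstacle between and behind the sleeve and the anchor: screen 440 mm wide across world y, within 90 mm of its origin along x, over a round foot 180 mm across; origin under the middle of the foot on the worktop. Arm, gripper and carried plate must pass in front of it.
Mind the look-alikes: they are no part of the job. Several things have the shape of the latch_plate; the one meant has the colours described above.

How it is judged:
By the outcome, as a careful person would: the job done as asked, in the order asked, and still so for the second after the job is handed in, with the robot touching nothing.
It also fails if it takes over 72 s, if anything falls off the work surface, if the arm or the gripper's body presses on something with over 40 N, if the wrist force passes 120 N, or if a joint passes its speed limit or range.

## Working session

There is one attempt and no reset: what is moved stays moved. The work goes in short steps, Python scripts to look and compute and a tool call to move; the robot and the scene stay as the last step left them, time stands still between calls to the robot, and variables do not carry over. Pictures are saved under pics/ and viewed, at most 10 in all, crops included, and the job is handed in when it is done.

Besides the shell and the picture viewer there is one more tool, called in YAML: its name, and indented under it one key for each argument. move_arm: Moves the arm, as the interface text tells. Scaled input: -1 to 1 covers 0.5 m each way for a shift and 45 degrees each way for a turn. Its arguments: {"type":"object","properties":{"moves":{"type":"array","items":{"type":"object","properties":{"grip":{"type":"number"},"xyz":{"type":"array","items":{"type":"number","minimum":-1,"maximum":1}},"turn":{"type":"array","items":{"type":"number","minimum":-1,"maximum":1}}}}},"squeeze":{"type":"number"}},"required":["moves"]}

```bash
mkdir -p pics; ls
python3 - <<'E'
from rig import ctrl, viewer, spotter
import cv2, numpy as np
a=viewer.grab_frame("scene"); b=viewer.grab_frame("top")
cv2.imwrite("pics/a.png",cv2.resize(np.vstack([a,b]),None,fx=.71,fy=.71) if 0 else a); cv2.imwrite("pics/b.png",b)
np.set_printoptions(precision=4,suppress=True)
for c in("scene","top"):
  k=viewer.get_calibration(c); print({q:(v.tolist() if hasattr(v,'tolist') else v) for q,v in k.items()})
  for n in ["anchor","bolt","latch_plate","sleeve"]:
    for d in spotter.outline_of(n,c)[:3]: print(c,n,round(d["score"],2),d["extent"])
print(ctrl.observe())
E
```

```text
pics
{'camera_matrix': [[515.1677889155975, 0.0, 282.5055241032137], [0.0, 515.1677889155975, 210.88301256755753], [0.0, 0.0, 1.0]], 'world_to_cam': [[0.4006105332307226, -0.9162435984679417, 0.0029780750683955437, -0.215387538855653], [0.7681234990317436, 0.33761612910307137, 0.5440603271740088, -0.5300999253266617], [-0.49949723813032965, -0.21566876833694584, 0.8390408163279052, -1.4171340465110664], [0.0, 0.0, 0.0, 1.0]]}
scene anchor 0.81 [322.0, 244.1, 71.7, 57.5]
scene bolt 0.45 [353.6, 249.5, 20.6, 12.2]
scene latch_plate 0.69 [210.0, 259.8, 25.9, 15.4]
scene latch_plate 0.58 [250.3, 141.6, 1.9, 10.6]
scene sleeve 0.68 [184.2, 238.5, 39.1, 34.0]
{'camera_matrix': [[473.0312126590634, 0.0, 282.8498699053031], [0.0, 473.0312126590634, 212.84806244430317], [0.0, 0.0, 1.0]], 'world_to_cam': [[-0.006139480252872609, -0.9999811065037554, 0.00030564317315904675, 0.03939064861721529], [0.9974590660262899, -0.006102300952027955, 0.07098009245592624, -0.5870469046651368], [-0.07097688626718941, 0.0007406474300167851, 0.9974776854933641, -1.6124436280279482], [0.0, 0.0, 0.0, 1.0]]}
top anchor 0.59 [334.7, 207.1, 60.0, 38.6]
top latch_plate 0.92 [208.7, 129.4, 30.1, 40.6]
top latch_plate 0.47 [246.3, 265.6, 15.0, 13.1]
top sleeve 0.66 [211.7, 261.3, 32.3, 22.0]
{'time_s': 0.5, 'qpos': array([ 1.2043,  0.0911,  1.2307,  0.    ,  1.8198, -0.0567]), 'dq': array([-0.0003, -0.0001, -0.0002, -0.0001, -0.0023, -0.0009]), 'joint_efforts': array([ -0.0016, -44.5668, -40.6089,   0.0697,   0.0197,   0.    ]), 'eef_pos': array([0.1829, 0.5714, 0.1968]), 'ee_rot': array([[-0.9524,  0.3049, -0.0001],
       [ 0.3049,  0.9524, -0.0001],
       [ 0.    , -0.0001, -1.    ]]), 'force': array([ 0.293 , -0.0148, -0.3747]), 'wrist_torque': array([ 0.0116,  0.0162, -0.0177]), 'grasp_force': 0.0, 'finger_gap': 1.000030810415216}
```

View pics/a.png

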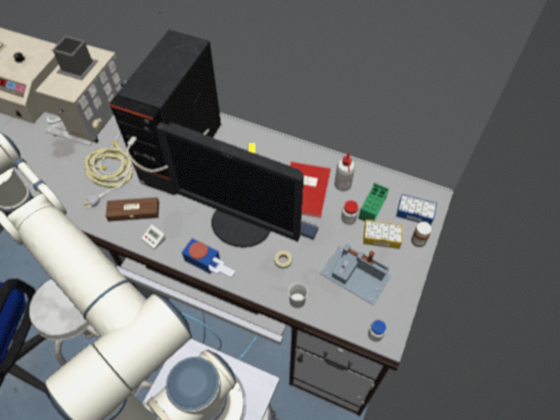

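View pics/b.png

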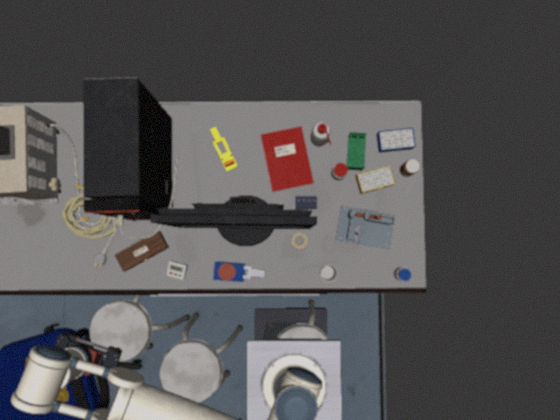

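The top view shows two plate-shaped things. The yellow one is at about (223,148). The aluminium one sticks out of the blue sleeve at about (255,272) in top and (225,270) in scene. The aluminium tongue in the sleeve fits the description. The anchor is at about (365,227) in top.

```bash
cat > h.py <<'E'
from rig import ctrl, viewer, spotter
import cv2, numpy as np
from scipy.spatial.transform import Rotation as R
np.set_printoptions(precision=4,suppress=True)
F=np.diag([1,-1,-1.])
def cal(c):
    k=viewer.get_calibration(c); return np.array(k["camera_matrix"]),np.array(k["world_to_cam"])
def proj(P,kw):
    K,W=kw; p=(F@(W[:3,:3]@np.atleast_2d(P).T+W[:3,3:])); p=K@p; return (p[:2]/p[2]).T
def unproj(px,z,kw):
    K,W=kw; px=np.atleast_2d(px).astype(float); Rw=W[:3,:3]; C=-Rw.T@W[:3,3]
    d=(Rw.T@F@np.linalg.inv(K)@np.c_[px,np.ones(len(px))].T).T
    return C+d*((z-C[2])/d[:,2])[:,None]
def rel(P,Rt,P0=None,R0=None):
    "xyz and turn (scaled) to reach pose P,Rt from the present/command pose"
    o=ctrl.observe(); P0=o["eef_pos"] if P0 is None else np.array(P0); R0=o["ee_rot"] if R0 is None else R0
    return (R0.T@(np.array(P)-P0))/.5, R.from_matrix(R0.T@Rt).as_rotvec()/(np.pi/4)
def down(yaw):
    "tool down, tool y axis (closing line) at angle yaw from world x"
    y=np.array([np.cos(yaw),np.sin(yaw),0]); z=np.array([0,0,-1.]); return np.c_[np.cross(y,z),y,z]
E
python3 - <<'E'
from h import *
b=viewer.grab_frame("top"); t=cal("top")
c1=cv2.resize(b[255:290,195:285],None,fx=8,fy=8,interpolation=cv2.INTER_CUBIC);c2=cv2.resize(b[200:255,325:405],None,fx=5.5,fy=5.5,interpolation=cv2.INTER_CUBIC)
h=np.zeros((c1.shape[0]+c2.shape[0],720,3),np.uint8);h[:c1.shape[0]]=c1[:,:720];h[c1.shape[0]:,:c2.shape[1]]=c2
cv2.imwrite("pics/c.png",h);print(h.shape)
print(unproj([[214,272],[265,273],[365,227],[390,215],[339,238],[245,222],[328,271],[403,273],[300,240],[177,269]],0.03,t))
o=ctrl.observe();K,W=cal("wrist");C=-W[:3,:3].T@W[:3,3];print(K,o["ee_rot"].T@(C-o["eef_pos"]),W[:3,:3]@o["ee_rot"])
for P in([.36,.12,.35],[.46,-.27,.33]):
  print(rel(P,down(np.pi/2)),rel(P,down(-np.pi/2)))
E
```

```text
(582, 720, 3)
[[ 0.3863  0.2713  0.03  ]
 [ 0.3818  0.0978  0.03  ]
 [ 0.5363 -0.2454  0.03  ]
 [ 0.577  -0.3319  0.03  ]
 [ 0.4992 -0.1557  0.03  ]
 [ 0.556   0.1658  0.03  ]
 [ 0.3873 -0.1167  0.03  ]
 [ 0.3789 -0.3718  0.03  ]
 [ 0.4932 -0.0223  0.03  ]
 [ 0.3972  0.3973  0.03  ]]
[[374.7608   0.     287.1375]
 [  0.     374.7608 201.2841]
 [  0.       0.       1.    ]] [ 0.0709  0.0009 -0.188 ] [[-0.0007  1.     -0.0001]
 [ 0.9655  0.0007  0.2603]
 [ 0.2603  0.0001 -0.9655]]
(array([-0.6125, -0.7519, -0.3063]), array([-0.    ,  0.    , -0.3945])) (array([-0.6125, -0.7519, -0.3063]), array([0.0001, 0.    , 3.6055]))
(array([-1.0408, -1.4338, -0.2663]), array([-0.    ,  0.    , -0.3945])) (array([-1.0408, -1.4338, -0.2663]), array([0.0001, 0.    , 3.6055]))
```

View pics/c.png

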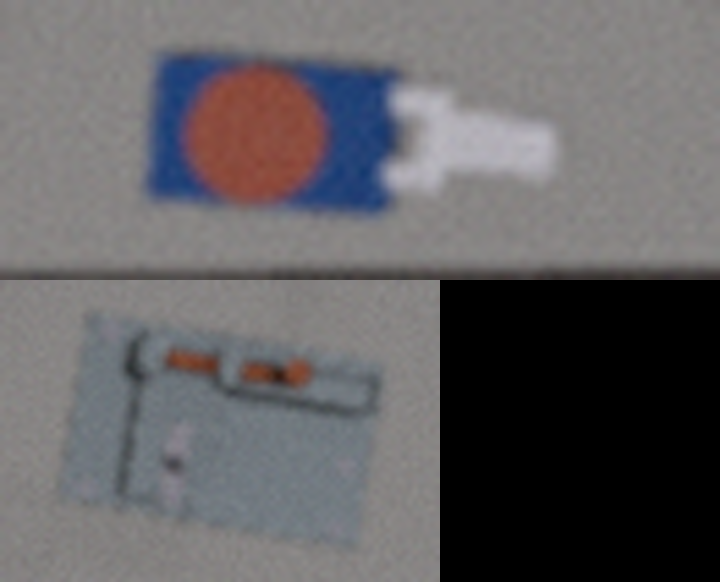

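The crop confirms it: the aluminium tongue sticks out of the blue sleeve toward world -y. In the anchor half, the stud is at about (356,233), and the orange bolt and handle lie to its right, seen from the robot. Next I go in front of the monitor for a wrist look at the sleeve, then on to the anchor.

move_arm:
  moves:
    - {"grip": -1,"xyz": [-0.07,-0.088,0],"turn": [0,0,-0.2]}
    - {"grip": -1,"xyz": [-0.14,-0.176,0],"turn": [0,0,-0.39]}
    - {"grip": -1,"xyz": [-0.21,-0.265,0],"turn": [0,0,-0.39]}
    - {"grip": -1,"xyz": [-0.28,-0.353,0],"turn": [0,0,-0.39]}
    - {"grip": -1,"xyz": [-0.35,-0.441,0],"turn": [0,0,-0.39]}
    - {"grip": -1,"xyz": [-0.42,-0.53,0],"turn": [0,0,-0.39]}
    - {"grip": -1,"xyz": [-0.49,-0.618,0],"turn": [0,0,-0.39]}
    - {"grip": -1,"xyz": [-0.556,-0.706,0],"turn": [0,0,-0.39]}
    - {"grip": -1,"xyz": [-0.556,-0.706,0],"turn": [0,0,-0.39]}

```text
time_s: 1.68
eef_pos: [0.3411, 0.1475, 0.1971]
ee_rot: [[-1.0, 0.011, 0.001], [0.011, 1.0, -0.0], [-0.001, -0.0, -1.0]]
force: [-0.7, -0.1, 0.3]
finger_gap: 0.999
grasp_force: 0.0
```

Run:
```python
from h import *
o=ctrl.observe();k=cal("wrist");a=viewer.grab_frame("wrist");np.savez("s.npz",a=a,K=k[0],W=k[1])
print(o["time_s"],o["eef_pos"],o["ee_rot"])
cv2.imwrite("pics/d.png",a)
for n in("sleeve","latch_plate"):
  for d in spotter.outline_of(n,"wrist")[:2]:print(n,d["score"],d["extent"])
# next: look at anchor
print(rel([.43,-.25,.25],down(np.radians(80.5))))
```

```text
1.675 [0.3411 0.1475 0.1971] [[-0.9999  0.0108  0.0012]
 [ 0.0108  0.9999 -0.0004]
 [-0.0012 -0.0004 -1.    ]]
sleeve 0.94 [305.1, 183.2, 117.3, 83.4]
latch_plate 0.7 [244.0, 193.9, 67.9, 43.4]
(array([-0.1828, -0.8016, -0.1065]), array([0.0008, 0.0001, 0.2069]))
```

View pics/d.png

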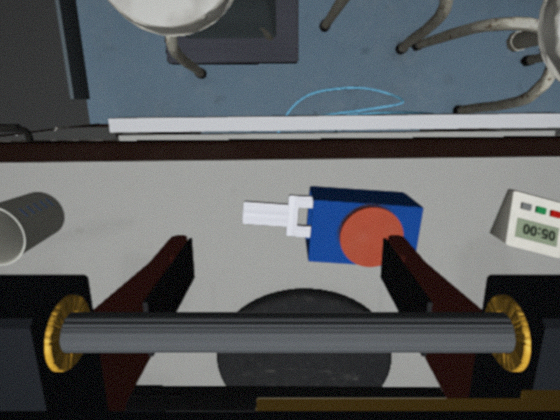

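The wrist view shows the tongue tip at (244,214), the sleeve at about (362,228) and the beaker at about (25,230). The fingers take up the lower half of the picture.

move_arm:
  moves:
    - {"grip": -1,"xyz": [-0.01,-0.115,-0.02],"turn": [0,0,0.1]}
    - {"grip": -1,"xyz": [-0.03,-0.23,-0.04],"turn": [0,0,0.2]}
    - {"grip": -1,"xyz": [-0.06,-0.345,-0.06],"turn": [0,0,0.207]}
    - {"grip": -1,"xyz": [-0.11,-0.45,-0.08],"turn": [0,0,0.207]}
    - {"grip": -1,"xyz": [-0.17,-0.55,-0.1],"turn": [0,0,0.207]}
    - {"grip": -1,"xyz": [-0.24,-0.64,-0.106],"turn": [0,0,0.207]}
    - {"grip": -1,"xyz": [-0.31,-0.73,-0.106],"turn": [0,0,0.207]}
    - {"grip": -1,"xyz": [-0.33,-0.79,-0.106],"turn": [0,0,0.207]}
    - {"grip": -1,"xyz": [-0.33,-0.79,-0.106],"turn": [0,0,0.207]}

```text
time_s: 2.95
eef_pos: [0.505, -0.2445, 0.248]
ee_rot: [[-0.986, 0.164, -0.003], [0.164, 0.986, 0.002], [0.003, 0.001, -1.0]]
force: [0.4, 0.8, -0.8]
finger_gap: 1.002
grasp_force: 0.0
```

Run:
```python
from h import *
o=ctrl.observe();k=cal("wrist");a=viewer.grab_frame("wrist");np.savez("w.npz",a=a,K=k[0],W=k[1])
print(o["time_s"],o["eef_pos"],o["ee_rot"])
s=np.load("s.npz");A=s["a"]
c1=cv2.resize(a[100:310,150:450],None,fx=2,fy=2,interpolation=cv2.INTER_CUBIC)
c2=cv2.resize(A[180:275,230:430],None,fx=1.8,fy=1.8,interpolation=cv2.INTER_CUBIC)
h=np.zeros((420+c2.shape[0],600,3),np.uint8);h[:420]=c1;h[420:,:c2.shape[1]]=c2
cv2.imwrite("pics/e.png",h)
for n in("anchor","bolt"):
  for d in spotter.outline_of(n,"wrist")[:2]:print(n,d["score"],d["extent"])
```

```text
2.95 [ 0.505  -0.2445  0.248 ] [[-0.9864  0.1641 -0.0026]
 [ 0.1641  0.9864  0.0017]
 [ 0.0028  0.0012 -1.    ]]
anchor 0.96 [201.4, 142.8, 168.1, 119.6]
bolt 0.93 [257.8, 231.5, 76.5, 34.9]
```

View pics/e.png

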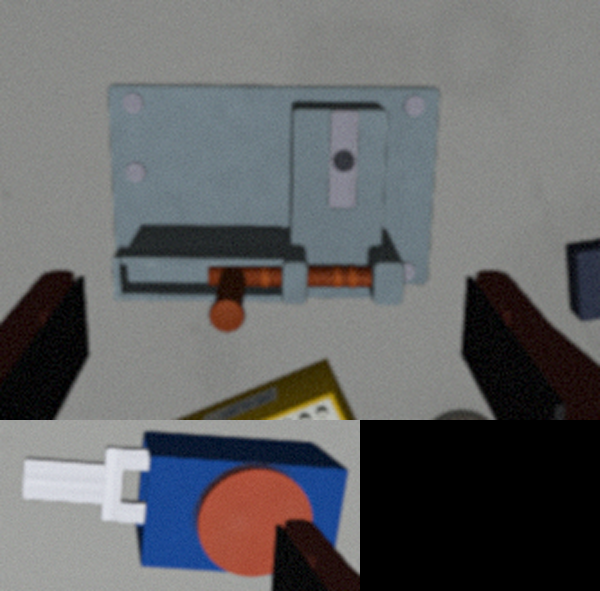

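The crop is sharp. Anchor base corners are at crop (108,86), (440,90) and (428,284), the screw mark at (344,161), and the handle button at (227,315). The tongue tip corners in the inset are (24,460) and (22,498), and the shoulders are (106,449) and (103,520). I fit both poses from these.

```bash
cat > fit.py <<'E'
from h import *
from scipy.optimize import least_squares
def fit(m,px,kw,p0,free=3):
    m=np.array(m,float)/1000;px=np.array(px,float)
    def P(p): c,s=np.cos(p[2]),np.sin(p[2]); return np.c_[c*m[:,0]-s*m[:,1]+p[0],s*m[:,0]+c*m[:,1]+p[1],m[:,2]]
    r=least_squares(lambda p:(proj(P(p),kw)-px).ravel(),p0,loss="soft_l1"); 
    return r.x,(proj(P(r.x),kw)-px)
E
python3 - <<'E'
from fit import *
w=np.load("w.npz");kw=(w["K"],w["W"])
m=[[-30,-130,8],[-30,60,8],[0,0,71],[-25,-7,70],[25,7,70],[64,-55.6,116.5],[-22,-25,45],[-22,25,45]]
px=[[108,86],[440,90],[344,161],[330,112],[356,207],[227,315],[292,103],[384,105]]
px=np.array(px)/2+[150,100]
p,e=fit(m,px,kw,[.53,-.23,-.16]);print("anchor",p,np.degrees(p[2]),"\n",e)
s=np.load("s.npz");ks=(s["K"],s["W"])
m2=[[78,-12,16],[78,12,16],[32,-22,16],[32,22,16],[21,-10,16],[21,10,16]]
q=[[24,460],[22,498],[106,449],[103,520],[123,470],[121,503]]
q=(np.array(q)-[0,420])/1.8+[230,180]
p2,e=fit(m2,q,ks,[.38,.17,-1.6]);print("plate",p2,np.degrees(p2[2]),"\n",e)
m3=[[50,-30,61],[50,30,61],[-50,-30,61],[50,-30,0],[-50,-30,0]]
q=[[143,453],[143,565],[347,468],[145,433],[312,443]]
q=(np.array(q)-[0,420])/1.8+[230,180]
p3,e=fit(m3,q,ks,[.38,.2,-1.6]);print("sleeve",p3,np.degrees(p3[2]),"\n",e)
np.savez("poses.npz",a=p,pl=p2,sl=p3)
c,s_=np.cos(p[2]),np.sin(p[2]);H=[p[0]+c*.064+s_*.0556,p[1]+s_*.064-c*.0556]
print("handle",H)
Rt=down(p[2]+np.pi/2); print(rel([*H,.15],Rt),rel([*H,.083],Rt))
E
```

```text
anchor [ 0.516  -0.2106 -0.1697] -9.72533649697179 
 [[-1.2092 -0.6576]
 [ 0.1672 -1.9723]
 [-0.3955 -0.5298]
 [ 0.075  -1.3159]
 [-0.2655  0.4971]
 [ 0.1872  0.5016]
 [ 0.0412  2.6946]
 [ 1.8575  1.8872]]
plate [ 0.3888  0.1799 -1.6528] -94.69635076978342 
 [[-0.017  -0.316 ]
 [ 0.1718  0.8351]
 [ 0.0764 -0.5971]
 [-1.2686  0.6025]
 [ 0.4982 -0.2104]
 [ 0.0979 -0.0915]]
sleeve [ 0.3906  0.2184 -1.6524] -94.6755245790678 
 [[ 3.3753  1.1421]
 [-2.2555  0.6925]
 [ 0.8162  0.3459]
 [-1.5422 -2.6403]
 [-0.001  -1.7124]]
handle [np.float64(0.5697128016941567), np.float64(-0.2761731783207869)]
(array([-0.14  , -0.0442,  0.2   ]), array([0.0007, 0.    , 0.008 ])) (array([-0.14  , -0.0442,  0.334 ]), array([0.0007, 0.    , 0.008 ]))
```

move_arm:
  moves:
    - {"grip": -1,"xyz": [-0.07,-0.022,0.1],"turn": [0,0,0.008]}
    - {"grip": -1,"xyz": [-0.14,-0.044,0.2],"turn": [0,0,0.008]}
    - {"grip": -1,"xyz": [-0.14,-0.044,0.26],"turn": [0,0,0.008]}
    - {"grip": -1,"xyz": [-0.14,-0.044,0.328],"turn": [0,0,0.008]}
    - {"grip": 1,"xyz": [-0.14,-0.044,0.328],"turn": [0,0,0.008]}
    - {"grip": 1,"xyz": [-0.14,-0.044,0.328],"turn": [0,0,0.008]}
    - {"grip": 1,"xyz": [-0.14,-0.044,0.328],"turn": [0,0,0.008]}
    - {"grip": 1,"xyz": [-0.14,-0.044,0.328],"turn": [0,0,0.008]}
    - {"grip": 1,"xyz": [-0.14,-0.044,0.328],"turn": [0,0,0.008]}
    - {"grip": 1,"xyz": [-0.14,-0.044,0.328],"turn": [0,0,0.008]}
  squeeze: 30

```text
time_s: 4.35
eef_pos: [0.5691, -0.2785, 0.086]
ee_rot: [[-0.985, 0.172, 0.0], [0.172, 0.985, -0.0], [-0.0, -0.0, -1.0]]
force: [-0.3, -0.1, -0.4]
finger_gap: 0.359
grasp_force: 0.0
```

move_arm:
  moves:
    - {"grip": 1,"xyz": [0,0,0]}
    - {"grip": 1,"xyz": [0,0,0]}

```text
invalid input
```

move_arm:
  moves:
    - {"grip": 1,"xyz": [0,0,0],"turn": [0,0,0]}
    - {"grip": 1,"xyz": [0,0,0],"turn": [0,0,0]}
    - {"grip": 1,"xyz": [0,0,0],"turn": [0,0,0]}
    - {"grip": 1,"xyz": [0,0,0],"turn": [0,0,0]}
  squeeze: 30

```text
time_s: 4.85
eef_pos: [0.5691, -0.2781, 0.0857]
ee_rot: [[-0.985, 0.171, -0.0], [0.171, 0.985, 0.0], [0.0, 0.0, -1.0]]
force: [-1.5, 1.2, 1.4]
finger_gap: 0.169
grasp_force: 30.0
```

move_arm:
  moves:
    - {"grip": 1,"xyz": [0,-0.01,0],"turn": [0,0,0]}
    - {"grip": 1,"xyz": [0,-0.02,0],"turn": [0,0,0]}
    - {"grip": 1,"xyz": [0,-0.026,0],"turn": [0,0,0]}
    - {"grip": 1,"xyz": [0,-0.026,0],"turn": [0,0,0]}

```text
time_s: 5.35
eef_pos: [0.5675, -0.2869, 0.0856]
ee_rot: [[-0.986, 0.169, 0.0], [0.169, 0.986, 0.008], [0.001, 0.008, -1.0]]
force: [1.2, 16.2, 2.9]
finger_gap: 0.172
grasp_force: 30.0
```

move_arm:
  moves:
    - {"grip": 1,"xyz": [0,-0.006,0],"turn": [0,0,0]}
    - {"grip": 1,"xyz": [0,-0.009,0],"turn": [0,0,0]}
    - {"grip": 1,"xyz": [0,-0.009,0],"turn": [0,0,0]}

```text
time_s: 5.72
eef_pos: [0.5675, -0.2871, 0.0855]
ee_rot: [[-0.986, 0.165, 0.0], [0.165, 0.986, 0.014], [0.002, 0.014, -1.0]]
force: [1.9, 28.0, 4.1]
finger_gap: 0.17
grasp_force: 30.0
```

move_arm:
  moves:
    - {"grip": 1,"xyz": [0,0.014,0],"turn": [0,0,0]}
    - {"grip": 1,"xyz": [0,0.026,0],"turn": [0,0,0]}
    - {"grip": 1,"xyz": [0,0.038,0],"turn": [0,0,0]}
    - {"grip": 1,"xyz": [0,0.05,0],"turn": [0,0,0]}
    - {"grip": 1,"xyz": [0,0.062,0],"turn": [0,0,0]}
    - {"grip": 1,"xyz": [0,0.072,0],"turn": [0,0,0]}
    - {"grip": 1,"xyz": [0,0.074,0],"turn": [0,0,0]}
    - {"grip": 1,"xyz": [0,0.074,0],"turn": [0,0,0]}

```text
time_s: 6.72
eef_pos: [0.5711, -0.2669, 0.0859]
ee_rot: [[-0.984, 0.177, -0.001], [0.177, 0.984, -0.012], [-0.002, -0.012, -1.0]]
force: [-2.5, -24.4, -5.1]
finger_gap: 0.171
grasp_force: 30.0
```

move_arm:
  moves:
    - {"grip": 1,"xyz": [0,-0.014,0],"turn": [0,0,0]}
    - {"grip": 1,"xyz": [0,-0.026,0],"turn": [0,0,0]}
    - {"grip": 1,"xyz": [0,-0.038,0],"turn": [0,0,0]}
    - {"grip": 1,"xyz": [0,-0.05,0],"turn": [0,0,0]}
    - {"grip": 1,"xyz": [0,-0.062,0],"turn": [0,0,0]}
    - {"grip": 1,"xyz": [0,-0.074,0],"turn": [0,0,0]}
    - {"grip": 1,"xyz": [0,-0.078,0],"turn": [0,0,0]}
    - {"grip": 1,"xyz": [0,-0.078,0],"turn": [0,0,0]}

```text
time_s: 7.72
eef_pos: [0.5672, -0.2886, 0.0855]
ee_rot: [[-0.986, 0.165, 0.0], [0.165, 0.986, 0.015], [0.002, 0.015, -1.0]]
force: [1.7, 27.9, 4.0]
finger_gap: 0.171
grasp_force: 30.0
```

Firm stop again, at about 21.7 mm. Back in and out again.

move_arm:
  moves:
    - {"grip": 1,"xyz": [0,0.014,0],"turn": [0,0,0]}
    - {"grip": 1,"xyz": [0,0.026,0],"turn": [0,0,0]}
    - {"grip": 1,"xyz": [0,0.038,0],"turn": [0,0,0]}
    - {"grip": 1,"xyz": [0,0.05,0],"turn": [0,0,0]}
    - {"grip": 1,"xyz": [0,0.062,0],"turn": [0,0,0]}
    - {"grip": 1,"xyz": [0,0.074,0],"turn": [0,0,0]}
    - {"grip": 1,"xyz": [0,0.078,0],"turn": [0,0,0]}
    - {"grip": 1,"xyz": [0,0.078,0],"turn": [0,0,0]}

```text
time_s: 8.72
eef_pos: [0.5711, -0.2669, 0.0859]
ee_rot: [[-0.984, 0.177, -0.001], [0.177, 0.984, -0.013], [-0.002, -0.012, -1.0]]
force: [-1.1, -24.5, -5.3]
finger_gap: 0.169
grasp_force: 30.0
```

move_arm:
  moves:
    - {"grip": 1,"xyz": [0,-0.014,0],"turn": [0,0,0]}
    - {"grip": 1,"xyz": [0,-0.026,0],"turn": [0,0,0]}
    - {"grip": 1,"xyz": [0,-0.038,0],"turn": [0,0,0]}
    - {"grip": 1,"xyz": [0,-0.05,0],"turn": [0,0,0]}
    - {"grip": 1,"xyz": [0,-0.062,0],"turn": [0,0,0]}
    - {"grip": 1,"xyz": [0,-0.074,0],"turn": [0,0,0]}
    - {"grip": 1,"xyz": [0,-0.08,0],"turn": [0,0,0]}
    - {"grip": 1,"xyz": [0,-0.08,0],"turn": [0,0,0]}

```text
time_s: 9.72
eef_pos: [0.567, -0.2901, 0.0856]
ee_rot: [[-0.986, 0.165, 0.0], [0.165, 0.986, 0.014], [0.002, 0.014, -1.0]]
force: [1.5, 26.4, 3.1]
finger_gap: 0.17
grasp_force: 30.0
```

move_arm:
  moves:
    - {"grip": 1,"xyz": [0,0.014,0],"turn": [0,0,0]}
    - {"grip": 1,"xyz": [0,0.026,0],"turn": [0,0,0]}
    - {"grip": 1,"xyz": [0,0.038,0],"turn": [0,0,0]}
    - {"grip": 1,"xyz": [0,0.05,0],"turn": [0,0,0]}
    - {"grip": 1,"xyz": [0,0.062,0],"turn": [0,0,0]}
    - {"grip": 1,"xyz": [0,0.074,0],"turn": [0,0,0]}
    - {"grip": 1,"xyz": [0,0.08,0],"turn": [0,0,0]}
    - {"grip": 1,"xyz": [0,0.08,0],"turn": [0,0,0]}

```text
time_s: 10.72
eef_pos: [0.5711, -0.2668, 0.0859]
ee_rot: [[-0.984, 0.177, -0.001], [0.177, 0.984, -0.013], [-0.002, -0.013, -1.0]]
force: [-2.2, -25.5, -5.3]
finger_gap: 0.17
grasp_force: 30.0
```

move_arm:
  moves:
    - {"grip": 1,"xyz": [0,-0.014,0],"turn": [0,0,0]}
    - {"grip": 1,"xyz": [0,-0.026,0],"turn": [0,0,0]}
    - {"grip": 1,"xyz": [0,-0.038,0],"turn": [0,0,0]}
    - {"grip": 1,"xyz": [0,-0.05,0],"turn": [0,0,0]}
    - {"grip": 1,"xyz": [0,-0.062,0],"turn": [0,0,0]}
    - {"grip": 1,"xyz": [0,-0.074,0],"turn": [0,0,0]}
    - {"grip": 1,"xyz": [0,-0.082,0],"turn": [0,0,0]}
    - {"grip": 1,"xyz": [0,-0.082,0],"turn": [0,0,0]}

```text
time_s: 11.72
eef_pos: [0.5653, -0.2997, 0.0858]
ee_rot: [[-0.985, 0.172, -0.0], [0.172, 0.985, -0.0], [0.0, -0.0, -1.0]]
force: [-0.1, 3.5, -1.9]
finger_gap: 0.17
grasp_force: 30.0
```

It runs now. I draw it to the end stop, then open and lift.

move_arm:
  moves:
    - {"grip": 1,"xyz": [0,-0.013,0],"turn": [0,0,0]}
    - {"grip": 1,"xyz": [0,-0.026,0],"turn": [0,0,0]}
    - {"grip": 1,"xyz": [0,-0.038,0],"turn": [0,0,0]}
    - {"grip": 1,"xyz": [0,-0.046,0],"turn": [0,0,0]}
    - {"grip": 1,"xyz": [0,-0.046,0],"turn": [0,0,0]}
    - {"grip": 1,"xyz": [0,-0.046,0],"turn": [0,0,0]}

```text
time_s: 12.48
eef_pos: [0.5623, -0.3164, 0.0856]
ee_rot: [[-0.986, 0.167, -0.0], [0.167, 0.986, 0.009], [0.002, 0.009, -1.0]]
force: [-0.3, 20.8, 2.4]
finger_gap: 0.171
grasp_force: 30.0
```

move_arm:
  moves:
    - {"grip": 1,"xyz": [0,0.011,0],"turn": [0,0,0]}
    - {"grip": 0,"xyz": [0,0.011,0],"turn": [0,0,0]}
    - {"grip": 0,"xyz": [0,0.011,0],"turn": [0,0,0]}
    - {"grip": 0,"xyz": [0,0.011,0],"turn": [0,0,0]}
    - {"grip": -0.2,"xyz": [0,0.011,-0.1],"turn": [0,0,0]}
    - {"grip": -0.2,"xyz": [0.05,0.05,-0.22],"turn": [0,0,0]}

```text
time_s: 13.22
eef_pos: [0.5422, -0.2958, 0.1903]
ee_rot: [[-0.985, 0.173, -0.003], [0.173, 0.985, 0.001], [0.003, 0.001, -1.0]]
force: [-0.2, 0.4, 0.8]
finger_gap: 0.599
grasp_force: 0.0
```

Run:
```python
from h import *
t=cal("top");s=cal("scene")
b=viewer.grab_frame("top"); cv2.imwrite("pics/f.png",cv2.resize(b[190:300,140:340],None,fx=4,fy=4,interpolation=cv2.INTER_CUBIC))
print(unproj([[316,208],[316,227],[150,227]],.4,t),unproj([[304,172],[163,128]],.4,s))
for z in(.1,.15,.2): print(z,unproj([[299,234]],z,s),unproj([[316,227]],z,t))
po=np.load("poses.npz");p=po["pl"];c,sn=np.cos(p[2]),np.sin(p[2])
g=p[:2]+.058*np.array([c,sn]); print("grasp",g)
for yaw in(p[2]+np.pi/2,): 
  for q in([*g,.12],[*g,.006]): print(rel(q,down(yaw)),rel(q,down(yaw+np.pi)))
o=ctrl.observe();print(o["eef_pos"],o["ee_rot"],o["qpos"],o["finger_gap"])
```

```text
[[ 0.5726 -0.0519  0.4   ]
 [ 0.5223 -0.0513  0.4   ]
 [ 0.5249  0.3875  0.4   ]] [[ 0.5615 -0.0498  0.4   ]
 [ 0.5454  0.3676  0.4   ]]
0.1 [[ 0.5484 -0.0508  0.1   ]] [[ 0.5345 -0.0725  0.1   ]]
0.15 [[ 0.5207 -0.0607  0.15  ]] [[ 0.5324 -0.069   0.15  ]]
0.2 [[ 0.493  -0.0706  0.2   ]] [[ 0.5304 -0.0655  0.2   ]]
grasp [0.384  0.1221]
(array([0.4576, 0.767 , 0.1573]), array([0.0056, 0.0136, 1.8846])) (array([0.4576, 0.767 , 0.1573]), array([-0.0139,  0.0057, -2.1154]))
(array([0.4598, 0.7678, 0.3852]), array([0.0056, 0.0136, 1.8846])) (array([0.4598, 0.7678, 0.3852]), array([-0.0139,  0.0057, -2.1154]))
[ 0.5428 -0.2946  0.2023] [[-0.9851  0.1718  0.0091]
 [ 0.1717  0.9851 -0.0053]
 [-0.0099 -0.0036 -0.9999]] [-0.5524  0.1295  1.1799  0.0003  1.8217 -1.9506] 0.601806432718126
```

View pics/f.png

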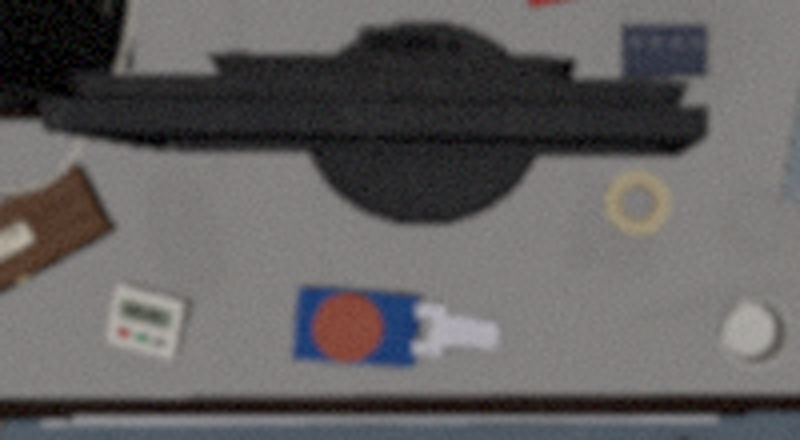

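The top view shows the plate still in the sleeve, the beaker to its right at about (750,330), and the screen well clear of the path (front face at x ≈ 0.52). I'm heading for the tongue.

move_arm:
  moves:
    - {"grip": -0.2,"xyz": [0.12,0.02,0.0],"turn": [0,0,0.1]}
    - {"grip": -0.2,"xyz": [0.23,0.06,0.0],"turn": [0,0,0.2]}
    - {"grip": -0.2,"xyz": [0.33,0.12,0.0],"turn": [0,0,0.35]}
    - {"grip": -0.2,"xyz": [0.4,0.21,0.02],"turn": [0,0,0.5]}
    - {"grip": -0.2,"xyz": [0.44,0.31,0.04],"turn": [0,0,0.7]}
    - {"grip": -0.2,"xyz": [0.46,0.42,0.06],"turn": [0,0,0.85]}
    - {"grip": -0.2,"xyz": [0.46,0.53,0.07],"turn": [0,0,1]}
    - {"grip": -0.2,"xyz": [0.46,0.64,0.08],"turn": [0,0,1]}
    - {"grip": -0.2,"xyz": [0.458,0.72,0.08],"turn": [0,0,1]}
    - {"grip": -0.2,"xyz": [0.458,0.765,0.1],"turn": [0,0,1]}

```text
time_s: 14.52
eef_pos: [0.3835, 0.1228, 0.1419]
ee_rot: [[-0.577, 0.817, 0.003], [0.817, 0.577, 0.001], [-0.001, 0.003, -1.0]]
force: [0.9, 0.4, 0.3]
finger_gap: 0.599
grasp_force: 0.0
```

Run:
```python
from h import *
p=np.load("poses.npz")["pl"];c,sn=np.cos(p[2]),np.sin(p[2])
g=p[:2]+.058*np.array([c,sn])
for z in(.08,.007): print(rel([*g,z],down(p[2]+np.pi/2)))
```

```text
(array([-0.0016, -0.0003,  0.1239]), array([0.0036, 0.0002, 0.8874]))
(array([-0.0015, -0.0007,  0.2699]), array([0.0036, 0.0002, 0.8874]))
```

move_arm:
  moves:
    - {"grip": -0.2,"xyz": [-0.002,0,0],"turn": [0,0,0.22]}
    - {"grip": -0.2,"xyz": [-0.002,0,0.03],"turn": [0,0,0.45]}
    - {"grip": -0.2,"xyz": [-0.002,0,0.08],"turn": [0,0,0.67]}
    - {"grip": -0.2,"xyz": [-0.002,0,0.15],"turn": [0,0,0.887]}
    - {"grip": -0.2,"xyz": [-0.002,0,0.22],"turn": [0,0,0.887]}
    - {"grip": -0.2,"xyz": [-0.002,0,0.265],"turn": [0,0,0.887]}
    - {"grip": 0.5,"xyz": [-0.002,0,0.27],"turn": [0,0,0.887]}
    - {"grip": 1,"xyz": [-0.002,0,0.27],"turn": [0,0,0.887]}
    - {"grip": 1,"xyz": [-0.002,0,0.27],"turn": [0,0,0.887]}
    - {"grip": 1,"xyz": [-0.002,0,0.27],"turn": [0,0,0.887]}
  squeeze: 40

```text
time_s: 15.78
eef_pos: [0.3841, 0.1203, 0.0072]
ee_rot: [[0.084, 0.997, 0.002], [0.997, -0.084, 0.0], [0.001, 0.002, -1.0]]
force: [-0.4, -0.2, -0.5]
finger_gap: 0.186
grasp_force: 0.0
```

move_arm:
  moves:
    - {"grip": 1,"xyz": [0,0,0],"turn": [0,0,0]}
    - {"grip": 1,"xyz": [0,0,0],"turn": [0,0,0]}

```text
time_s: 16.02
eef_pos: [0.3835, 0.1202, 0.0062]
ee_rot: [[0.083, 0.997, 0.0], [0.997, -0.083, 0.0], [0.0, 0.0, -1.0]]
force: [0.3, -0.0, 0.7]
finger_gap: 0.003
grasp_force: 0.0
```

The fingers shut on nothing, so I look.

move_arm:
  moves:
    - {"grip": 0,"xyz": [0,0,0],"turn": [0,0,0]}
    - {"grip": -0.2,"xyz": [0,0,-0.03],"turn": [0,0,0]}
    - {"grip": -0.2,"xyz": [0,0,-0.12],"turn": [0,0,0]}
    - {"grip": -0.2,"xyz": [0,0,-0.2],"turn": [0,0,0]}
    - {"grip": -0.2,"xyz": [0,0,-0.26],"turn": [0,0,0]}
    - {"grip": -0.2,"xyz": [0,0,-0.26],"turn": [0,0,0]}

```text
time_s: 16.77
eef_pos: [0.3848, 0.1205, 0.1398]
ee_rot: [[0.083, 0.996, 0.006], [0.997, -0.083, 0.001], [0.002, 0.006, -1.0]]
force: [-0.4, -0.2, 0.3]
finger_gap: 0.597
grasp_force: 0.0
```

Run:
```python
from h import *
o=ctrl.observe();k=cal("wrist");a=viewer.grab_frame("wrist");np.savez("w2.npz",a=a,K=k[0],W=k[1])
print(o["eef_pos"],o["ee_rot"],o["finger_gap"])
p=np.load("poses.npz")["pl"];c,sn=np.cos(p[2]),np.sin(p[2])
m=np.array([[78,-12,16],[78,12,16],[32,-22,16],[32,22,16],[21,-10,16],[21,10,16]])/1e3
q=proj(np.c_[c*m[:,0]-sn*m[:,1]+p[0],sn*m[:,0]+c*m[:,1]+p[1],m[:,2]],k);print(q)
a=cv2.resize(a,None,fx=1.4,fy=1.4,interpolation=cv2.INTER_CUBIC)
for x in q: cv2.circle(a,tuple(int(v*1.4) for v in x),4,(0,255,0),1)
cv2.imwrite("pics/g.png",a)
```

```text
[0.3848 0.1205 0.1398] [[ 0.0835  0.9965  0.006 ]
 [ 0.9965 -0.0835  0.0013]
 [ 0.0018  0.0058 -1.    ]] 0.5970930322056371
[[270.9853 208.6641]
 [298.7048 208.5502]
 [258.2485 155.6915]
 [310.9952 155.519 ]
 [272.479  142.3667]
 [296.6742 142.2926]]
```

View pics/g.png

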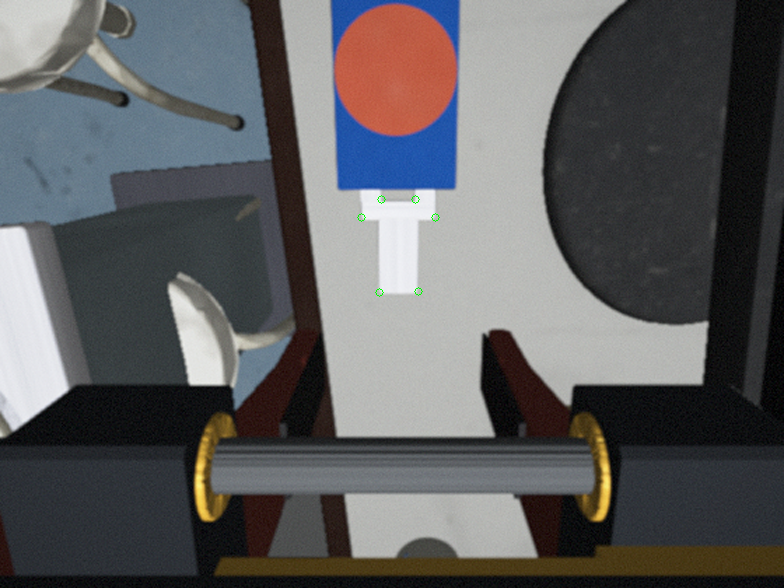

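The circles sit right on the tongue, so the aim was correct sideways. The pads evidently start about 9 mm above the fingertips and closed above the plate, so I go lower, almost to the worktop.

move_arm:
  moves:
    - {"grip": -0.2,"xyz": [0,0,0.1],"turn": [0,0,0]}
    - {"grip": -0.2,"xyz": [0,0,0.2],"turn": [0,0,0]}
    - {"grip": -0.2,"xyz": [0,0,0.25],"turn": [0,0,0]}
    - {"grip": -0.2,"xyz": [0,0,0.268],"turn": [0,0,0]}
    - {"grip": -0.2,"xyz": [0,0,0.27],"turn": [0,0,0]}
    - {"grip": -0.2,"xyz": [0,0,0.27],"turn": [0,0,0]}

```text
time_s: 17.58
eef_pos: [0.3841, 0.1203, 0.0023]
ee_rot: [[0.084, 0.997, 0.002], [0.997, -0.084, 0.0], [0.001, 0.002, -1.0]]
force: [-0.4, 1.5, 0.4]
finger_gap: 0.599
grasp_force: 0.0
```

move_arm:
  moves:
    - {"grip": 0.3,"xyz": [0,0,0.002],"turn": [0,0,0]}
    - {"grip": 1,"xyz": [0,0,0.002],"turn": [0,0,0]}
    - {"grip": 1,"xyz": [0,0,0.002],"turn": [0,0,0]}
    - {"grip": 1,"xyz": [0,0,0.002],"turn": [0,0,0]}
    - {"grip": 1,"xyz": [0,0,0.002],"turn": [0,0,0]}

```text
time_s: 18.2
eef_pos: [0.3834, 0.1202, 0.0001]
ee_rot: [[0.084, 0.997, -0.0], [0.997, -0.084, -0.0], [-0.0, -0.0, -1.0]]
force: [-0.3, -0.2, 0.2]
finger_gap: 0.07
grasp_force: 0.0
```

Run:
```python
from h import *
o=ctrl.observe();print(o["finger_gap"],o["eef_pos"])
a=viewer.grab_frame("wrist");s=viewer.grab_frame("scene");t=viewer.grab_frame("top")
z=lambda i,f:cv2.resize(i,None,fx=f,fy=f,interpolation=cv2.INTER_CUBIC)
A=a[0:330,150:430]
S=z(s[225:300,170:250],5);T=z(t[245:295,190:290],4)
h=np.zeros((590,800,3),np.uint8);h[:330,:280]=A;h[:375,290:690]=S;h[380:580,290:690]=T
cv2.imwrite("pics/i.png",h)
for n in("latch_plate",):
  for c in("wrist","scene","top"):
    for d in spotter.outline_of(n,c)[:3]:print(c,d["score"],d["extent"])
```

```text
0.06986593056778717 [0.3834 0.1202 0.0001]
wrist 0.81 [243.1, 170.6, 92.2, 113.8]
top 0.68 [208.3, 126.3, 29.2, 41.4]
top 0.36 [335.0, 205.4, 58.7, 43.0]
top 0.27 [394.5, 267.5, 16.4, 13.9]
```

View pics/i.png

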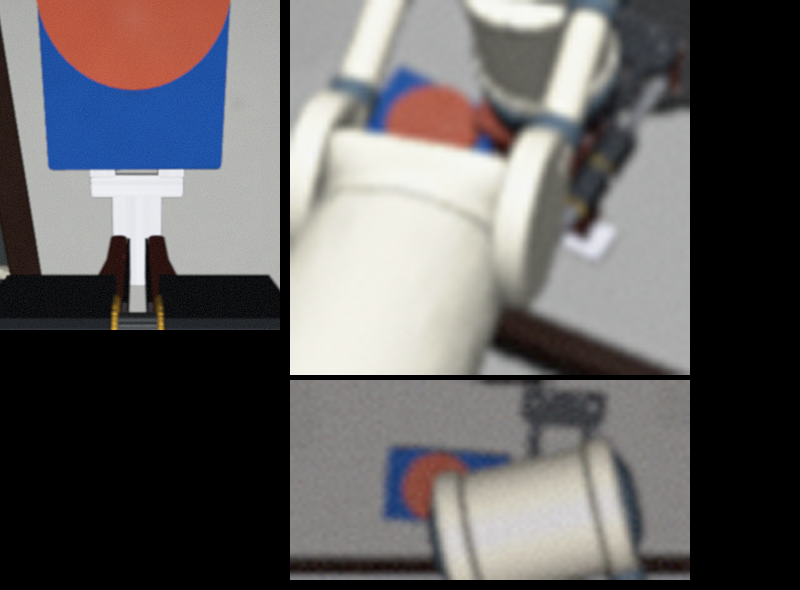

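The fingers plainly closed above the tongue although the TCP reads z = 0. The real fingertips must end roughly 20 mm short of the stated TCP. I check that with `hold_point_z` and by feeling downward gently.

Run:
```python
from h import *
print(ctrl.hold_point_z,[x for x in dir(ctrl) if x[0]!='_']);o=ctrl.observe();print(o)
```

```text
0.0187 ['IKError', 'hold_point_z', 'observe', 'sign_off']
{'time_s': 18.5, 'qpos': array([ 0.219 , -0.4241,  2.0392,  0.    ,  1.5265,  0.3026]), 'dq': array([ 0.0013, -0.0004,  0.0007, -0.0002,  0.0001,  0.0002]), 'joint_efforts': array([ -0.0001, -21.921 , -39.8484,   0.0738,  -0.0069,  -0.    ]), 'eef_pos': array([0.3834, 0.1202, 0.0001]), 'ee_rot': array([[ 0.0835,  0.9965, -0.    ],
       [ 0.9965, -0.0835,  0.    ],
       [ 0.    , -0.    , -1.    ]]), 'force': array([ 0.5646,  0.1805, -0.2398]), 'wrist_torque': array([-0.097 ,  0.062 ,  0.0175]), 'grasp_force': 0.0, 'finger_gap': 0.0063701487570220336}
```

move_arm:
  moves:
    - {"grip": 0,"xyz": [0,0,0],"turn": [0,0,0]}
    - {"grip": 0,"xyz": [0,0,0],"turn": [0,0,0]}
    - {"grip": 0,"xyz": [0,0,0],"turn": [0,0,0]}
    - {"grip": 0,"xyz": [0,0,0.004],"turn": [0,0,0]}
    - {"grip": 0,"xyz": [0,0,0.008],"turn": [0,0,0]}
    - {"grip": 0,"xyz": [0,0,0.008],"turn": [0,0,0]}

```text
time_s: 19.25
eef_pos: [0.3832, 0.1201, -0.0042]
ee_rot: [[0.084, 0.997, -0.001], [0.997, -0.084, -0.0], [-0.0, -0.001, -1.0]]
force: [0.4, -0.0, -0.0]
finger_gap: 0.502
grasp_force: 0.0
```

move_arm:
  moves:
    - {"grip": 0,"xyz": [0,0,0.006],"turn": [0,0,0]}
    - {"grip": 0,"xyz": [0,0,0.01],"turn": [0,0,0]}
    - {"grip": 0,"xyz": [0,0,0.01],"turn": [0,0,0]}

```text
time_s: 19.62
eef_pos: [0.3832, 0.1201, -0.0092]
ee_rot: [[0.083, 0.997, -0.0], [0.997, -0.083, -0.0], [-0.0, -0.0, -1.0]]
force: [0.1, -0.9, 0.1]
finger_gap: 0.498
grasp_force: 0.0
```

move_arm:
  moves:
    - {"grip": 0,"xyz": [0,0,0.006],"turn": [0,0,0]}
    - {"grip": 0,"xyz": [0,0,0.008],"turn": [0,0,0]}
    - {"grip": 0,"xyz": [0,0,0.008],"turn": [0,0,0]}

```text
time_s: 20.0
eef_pos: [0.3833, 0.1202, -0.013]
ee_rot: [[0.084, 0.997, -0.0], [0.997, -0.084, -0.0], [-0.0, -0.0, -1.0]]
force: [0.4, -0.2, -0.2]
finger_gap: 0.499
grasp_force: 0.0
```

move_arm:
  moves:
    - {"grip": 0,"xyz": [0,0,0.004],"turn": [0,0,0]}
    - {"grip": 0,"xyz": [0,0,0.006],"turn": [0,0,0]}
    - {"grip": 0,"xyz": [0,0,0.006],"turn": [0,0,0]}

```text
time_s: 20.38
eef_pos: [0.3833, 0.1202, -0.016]
ee_rot: [[0.083, 0.997, -0.0], [0.997, -0.083, -0.0], [-0.0, -0.0, -1.0]]
force: [0.5, -0.0, -0.4]
finger_gap: 0.5
grasp_force: 0.0
```

move_arm:
  moves:
    - {"grip": 1,"xyz": [0,0,0],"turn": [0,0,0]}
    - {"grip": 1,"xyz": [0,0,0],"turn": [0,0,0]}
    - {"grip": 1,"xyz": [0,0,0],"turn": [0,0,0]}
    - {"grip": 1,"xyz": [0,0,0],"turn": [0,0,0]}

```text
time_s: 20.88
eef_pos: [0.3834, 0.1202, -0.0159]
ee_rot: [[0.083, 0.997, 0.0], [0.997, -0.083, -0.0], [-0.0, 0.0, -1.0]]
force: [-0.6, 0.1, 0.0]
finger_gap: 0.268
grasp_force: 40.0
```

Gripped: the opening of 23.6 mm is the tongue's width. I draw the plate straight out and lower it a little.

move_arm:
  moves:
    - {"grip": 1,"xyz": [-0.02,0,0],"turn": [0,0,0]}
    - {"grip": 1,"xyz": [-0.06,0,0],"turn": [0,0,0]}
    - {"grip": 1,"xyz": [-0.1,0,0],"turn": [0,0,0]}
    - {"grip": 1,"xyz": [-0.14,0,0],"turn": [0,0,0]}
    - {"grip": 1,"xyz": [-0.18,0,0],"turn": [0,0,0]}
    - {"grip": 1,"xyz": [-0.215,0,0],"turn": [0,0,0]}
    - {"grip": 1,"xyz": [-0.236,0,0],"turn": [0,0,0]}
    - {"grip": 1,"xyz": [-0.236,0,0.004],"turn": [0,0,0]}
    - {"grip": 1,"xyz": [-0.236,0,0.008],"turn": [0,0,0]}
    - {"grip": 1,"xyz": [-0.236,0,0.008],"turn": [0,0,0]}

```text
time_s: 22.12
eef_pos: [0.3733, 0.003, -0.0203]
ee_rot: [[0.083, 0.997, -0.001], [0.997, -0.083, 0.0], [0.0, -0.001, -1.0]]
force: [0.5, 1.1, -1.5]
finger_gap: 0.265
grasp_force: 40.0
```

move_arm:
  moves:
    - {"grip": 0.2,"xyz": [0,0,0],"turn": [0,0,0]}
    - {"grip": 0.2,"xyz": [0,0,0],"turn": [0,0,0]}
    - {"grip": 0.2,"xyz": [0,0,-0.04],"turn": [0,0,0]}
    - {"grip": 0.2,"xyz": [0,0,-0.14],"turn": [0,0,0]}
    - {"grip": 0.2,"xyz": [0,0,-0.25],"turn": [0,0,0]}
    - {"grip": 0.2,"xyz": [0,0,-0.34],"turn": [0,0,0]}
    - {"grip": 0.2,"xyz": [0,0,-0.34],"turn": [0,0,0]}

```text
time_s: 23.0
eef_pos: [0.3755, 0.0025, 0.1546]
ee_rot: [[0.083, 0.996, 0.008], [0.997, -0.083, -0.001], [0.0, 0.008, -1.0]]
force: [0.9, -1.9, -0.5]
finger_gap: 0.396
grasp_force: 0.0
```

Run:
```python
from h import *
o=ctrl.observe();k=cal("wrist");a=viewer.grab_frame("wrist");np.savez("w3.npz",a=a,K=k[0],W=k[1])
print(o["eef_pos"],o["ee_rot"],o["finger_gap"])
p=[.3787,.0627,np.load("poses.npz")["pl"][2]];c,sn=np.cos(p[2]),np.sin(p[2])
m=np.array([[78,-12,8],[78,12,8],[32,-22,8],[32,22,8],[21,-10,8],[21,10,8],[-85,-22,8],[-85,22,8],[-59,-18,38],[-59,18,38],[-71,18,38],[-71,-18,38]])/1e3
q=proj(np.c_[c*m[:,0]-sn*m[:,1]+p[0],sn*m[:,0]+c*m[:,1]+p[1],m[:,2]],k);print(q)
a=cv2.resize(a[:260,150:410],None,fx=2.2,fy=2.2,interpolation=cv2.INTER_CUBIC)
for x in q: cv2.circle(a,tuple(int(v*2.2) for v in x-[150,0]),4,(0,255,0),1)
cv2.imwrite("pics/j.png",a)
```

```text
[0.3755 0.0025 0.1546] [[ 0.0833  0.9965  0.008 ]
 [ 0.9965 -0.0833 -0.0006]
 [ 0.0001  0.008  -1.    ]] 0.3958148445030051
[[270.6915 200.8427]
 [296.6658 200.7302]
 [258.777  151.0558]
 [308.0965 150.8946]
 [272.0834 138.5664]
 [294.6944 138.4985]
 [255.6375   6.6607]
 [309.8828   6.6505]
 [258.9044  35.0704]
 [306.7876  35.0324]
 [306.9729  17.5979]
 [258.5545  17.6183]]
```

View pics/j.png

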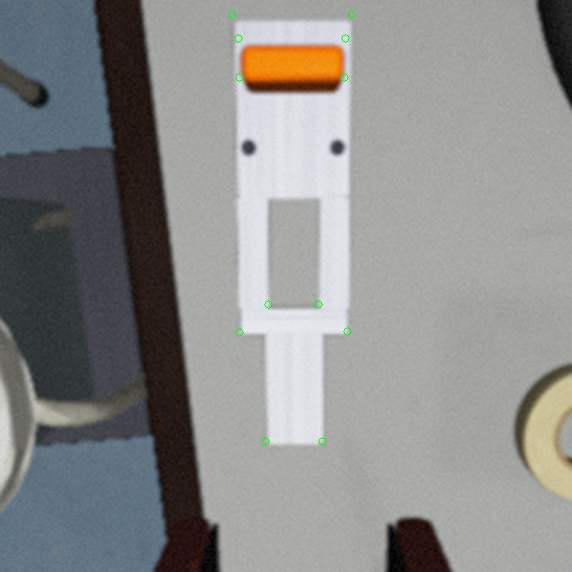

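The plate lies free on the worktop, flat. Its tongue tip is at crop (266..323,444), eye back at (268..320,198), tail at (234..350,21), and the orange rib at (242..344,45..82). I refine the pose and compute the rib grasp.

Run:
```python
from fit import *
w=np.load("w3.npz");kw=(w["K"],w["W"])
m=[[78,-12,8],[78,12,8],[32,-22,8],[32,22,8],[21,-10,8],[21,10,8],[-21,-10,8],[-21,10,8],[-85,-22,8],[-85,22,8],[-71,-18,38],[-71,18,38],[-59,-18,38],[-59,18,38]]
q=np.array([[266,444],[323,444],[241,332],[347,332],[268,309],[320,309],[268,198],[320,198],[234,21],[350,21],[242,45],[344,45],[242,80],[344,80]])/2.2+[150,0]
p,e=fit(m,q,kw,[.379,.063,-1.65]);print(p,np.degrees(p[2]));print(e)
po=dict(np.load("poses.npz"));po["pl"]=p;np.savez("poses.npz",**po)
c,s=np.cos(p[2]),np.sin(p[2]);r=p[:2]-.065*np.array([c,s]);print("rib",r)
print(rel([*r,.12],down(p[2])),rel([*r,-.006],down(p[2])))
```

```text
[ 0.3788  0.0614 -1.6528] -94.6984208057176
[[ 0.037   0.3755]
 [ 0.0767  0.2633]
 [-0.4909  1.5961]
 [ 0.5967  1.4353]
 [ 0.532  -0.4136]
 [-0.5165 -0.4813]
 [-0.0724  0.5853]
 [-0.3538  0.54  ]
 [-0.4122 -1.1306]
 [ 1.0454 -1.1407]
 [-1.1072 -0.9359]
 [ 0.8886 -0.9564]
 [-0.7621  0.5652]
 [ 0.6999  0.5272]]
rib [0.3841 0.1262]
(array([ 0.2479, -0.0016,  0.0637]), array([ 0.0037, -0.0038,  1.9982])) (array([ 0.2479, -0.0025,  0.3157]), array([ 0.0037, -0.0038,  1.9982]))
```

move_arm:
  moves:
    - {"grip": 0,"xyz": [0.06,0,0.01],"turn": [0,0,0.2]}
    - {"grip": 0,"xyz": [0.13,0,0.02],"turn": [0,0,0.43]}
    - {"grip": 0,"xyz": [0.2,0,0.03],"turn": [0,0,0.66]}
    - {"grip": 0,"xyz": [0.248,-0.002,0.04],"turn": [0,0,0.88]}
    - {"grip": 0,"xyz": [0.248,-0.002,0.05],"turn": [0,0,1]}

```text
time_s: 23.68
eef_pos: [0.3818, 0.1275, 0.1226]
ee_rot: [[0.764, 0.645, -0.004], [0.645, -0.764, -0.0], [-0.003, -0.002, -1.0]]
force: [0.6, -0.3, 0.2]
finger_gap: 0.502
grasp_force: 0.0
```

move_arm:
  moves:
    - {"grip": 0,"xyz": [0,0,0],"turn": [0,0,0.23]}
    - {"grip": 0,"xyz": [0,0,0],"turn": [0,0,0.46]}
    - {"grip": 0,"xyz": [0,0,0.01],"turn": [0,0,0.69]}
    - {"grip": 0,"xyz": [0,0,0.02],"turn": [0,0,0.92]}
    - {"grip": 0,"xyz": [0,0,0.02],"turn": [0,0,1]}
    - {"grip": 0,"xyz": [0,0,0.02],"turn": [0,0,1]}

```text
time_s: 24.42
eef_pos: [0.382, 0.1261, 0.1132]
ee_rot: [[0.997, -0.083, -0.003], [-0.083, -0.997, -0.001], [-0.003, 0.001, -1.0]]
force: [-0.1, -0.1, 0.4]
finger_gap: 0.501
grasp_force: 0.0
```

Run:
```python
from h import *
p=np.load("poses.npz")["pl"];c,s=np.cos(p[2]),np.sin(p[2]);r=p[:2]-.065*np.array([c,s])
print(ctrl.observe()["eef_pos"],rel([*r,.05],down(p[2])),rel([*r,-.006],down(p[2])))
```

```text
[0.382  0.1261 0.1132] (array([ 0.0045, -0.0006,  0.1265]), array([ 0.0011,  0.0035, -0.0011])) (array([ 0.0048, -0.0007,  0.2385]), array([ 0.0011,  0.0035, -0.0011]))
```

move_arm:
  moves:
    - {"grip": 0,"xyz": [0.003,0,0.08],"turn": [0,0,0]}
    - {"grip": 0,"xyz": [0.003,0,0.16],"turn": [0,0,0]}
    - {"grip": 0,"xyz": [0.003,0,0.21],"turn": [0,0,0]}
    - {"grip": 0,"xyz": [0.003,0,0.233],"turn": [0,0,0]}
    - {"grip": 0,"xyz": [0.003,0,0.236],"turn": [0,0,0]}
    - {"grip": 0.5,"xyz": [0.003,0,0.236],"turn": [0,0,0]}
  squeeze: 55

```text
time_s: 25.18
eef_pos: [0.385, 0.1263, -0.0019]
ee_rot: [[0.997, -0.083, 0.001], [-0.083, -0.997, 0.0], [0.001, -0.001, -1.0]]
force: [-1.5, -0.5, -0.1]
finger_gap: 0.422
grasp_force: 0.0
```

move_arm:
  moves:
    - {"grip": 1,"xyz": [0,0,0],"turn": [0,0,0]}
    - {"grip": 1,"xyz": [0,0,0],"turn": [0,0,0]}
    - {"grip": 1,"xyz": [0,0,0],"turn": [0,0,0]}
    - {"grip": 1,"xyz": [0,0,0],"turn": [0,0,0]}
    - {"grip": 1,"xyz": [0,0,0],"turn": [0,0,0]}

```text
time_s: 25.8
eef_pos: [0.3847, 0.1261, -0.0024]
ee_rot: [[0.997, -0.084, 0.001], [-0.084, -0.997, -0.0], [0.001, -0.0, -1.0]]
force: [-0.4, -1.4, 5.0]
finger_gap: 0.131
grasp_force: 55.0
```

Rib gripped (11.5 mm). I lift, then carry it along the front and start the turn only once clear of the monitor.

move_arm:
  moves:
    - {"grip": 1,"xyz": [0,0,-0.06],"turn": [0,0,0]}
    - {"grip": 1,"xyz": [0,0,-0.16],"turn": [0,0,0]}
    - {"grip": 1,"xyz": [0.01,0.03,-0.26],"turn": [0,0,0]}
    - {"grip": 1,"xyz": [0.01,0.1,-0.3],"turn": [0,0,0]}
    - {"grip": 1,"xyz": [0.01,0.2,-0.3],"turn": [0,0,0]}
    - {"grip": 1,"xyz": [0.01,0.3,-0.3],"turn": [0,0,0]}
    - {"grip": 1,"xyz": [0.02,0.4,-0.3],"turn": [0,0,-0.2]}
    - {"grip": 1,"xyz": [0.03,0.5,-0.3],"turn": [0,0,-0.4]}
    - {"grip": 1,"xyz": [0.04,0.58,-0.3],"turn": [0,0,-0.6]}
    - {"grip": 1,"xyz": [0.04,0.63,-0.3],"turn": [0,0,-0.8]}

```text
time_s: 27.05
eef_pos: [0.3773, -0.191, 0.1458]
ee_rot: [[0.854, 0.521, -0.002], [0.521, -0.854, 0.001], [-0.001, -0.002, -1.0]]
force: [0.5, 1.3, -1.9]
finger_gap: 0.131
grasp_force: 55.0
```

```bash
cat > plan.py <<'E'
from h import *
G=np.array([-.065,.0006,-.0024]); M=np.array([[0,1,0],[1,0,0],[0,0,-1.]])
def pose(Bx,Bz,phi,By=0.,dyaw=0.,A=None):
    "TCP pose for eye_back at anchor (Bx,By,45+Bz mm), tongue raised phi deg"
    a=np.load("poses.npz")["a"] if A is None else A
    Rp=R.from_euler("z",a[2]+np.radians(dyaw)).as_matrix()@R.from_euler("y",-phi,degrees=True).as_matrix()
    Ra=R.from_euler("z",a[2]).as_matrix()
    B=np.array([a[0],a[1],.045])+Ra@np.array([Bx,By,Bz])/1e3
    return B+Rp@(G-[-.021,0,0]),Rp@M
E
python3 - <<'E'
from plan import *
o=ctrl.observe();print(o["eef_pos"],o["ee_rot"],o["force"],o["finger_gap"],o["qpos"])
for q in((-70,70,0),(-70,70,30)): P,Rt=pose(*q);print(q,P,rel(P,Rt))
E
```

```text
[ 0.3773 -0.191   0.1458] [[ 0.8535  0.5211 -0.0018]
 [ 0.5211 -0.8535  0.0013]
 [-0.0009 -0.002  -1.    ]] [ 0.5063  1.3221 -1.8573] 0.13080890233985323 [-0.5492 -0.3971  1.7605  0.0001  1.7804  0.4735]
(-70, 70, 0) [ 0.4038 -0.1907  0.1126] (array([0.0455, 0.0272, 0.0664]), array([-0.0029, -0.    , -1.086 ]))
(-70, 70, 30) [ 0.4108 -0.1919  0.0909] (array([0.0563, 0.0366, 0.1097]), array([-0.6283,  0.2842, -1.0606]))
```

move_arm:
  moves:
    - {"grip": 1,"xyz": [0.02,0.01,0.02],"turn": [0,0,-0.23]}
    - {"grip": 1,"xyz": [0.04,0.02,0.03],"turn": [0,0,-0.46]}
    - {"grip": 1,"xyz": [0.045,0.027,0.03],"turn": [0,0,-0.69]}
    - {"grip": 1,"xyz": [0.045,0.027,0.03],"turn": [0,0,-0.92]}
    - {"grip": 1,"xyz": [0.045,0.027,0.03],"turn": [0,0,-1]}
    - {"grip": 1,"xyz": [0.045,0.027,0.03],"turn": [0,0,-1]}

```text
time_s: 27.8
eef_pos: [0.4039, -0.1891, 0.1311]
ee_rot: [[0.239, 0.971, -0.002], [0.971, -0.239, 0.001], [0.001, -0.002, -1.0]]
force: [-0.1, -0.2, -2.2]
finger_gap: 0.131
grasp_force: 55.0
```

Run:
```python
from plan import *
o=ctrl.observe();k=cal("wrist");a=viewer.grab_frame("wrist");np.savez("w4.npz",a=a,K=k[0],W=k[1])
print(o["eef_pos"],o["ee_rot"])
for q in((-70,60,30),): P,Rt=pose(*q);print(q,P,rel(P,Rt))
# predicted plate corners in wrist picture
Rp=o["ee_rot"]@M.T; O=o["eef_pos"]-Rp@G
m=np.array([[78,-12,8],[78,12,8],[32,-22,8],[32,22,8],[21,-10,8],[21,10,8],[-21,-10,8],[-21,10,8],[-85,22,8]])/1e3
q=proj(O+m@Rp.T,k);print(q)
b=a.copy()
for x in q: cv2.circle(b,tuple(int(v) for v in x),3,(0,255,0),1)
cv2.imwrite("pics/k.png",cv2.resize(b,None,fx=1.4,fy=1.4))
```

```text
[ 0.4039 -0.1891  0.1311] [[ 0.239   0.971  -0.0016]
 [ 0.971  -0.239   0.0011]
 [ 0.0007 -0.0018 -1.    ]]
(-70, 60, 30) [ 0.4108 -0.1919  0.0809] (array([-0.0022,  0.0147,  0.1007]), array([-0.6682,  0.0234, -0.0902]))
[[563.9964 269.4001]
 [573.1687 225.2767]
 [472.4564 287.0505]
 [483.8523 206.098 ]
 [454.07   265.9442]
 [458.6562 229.1729]
 [372.4956 266.0269]
 [374.8277 229.2522]
 [246.3454 206.3123]]
```

View pics/k.png

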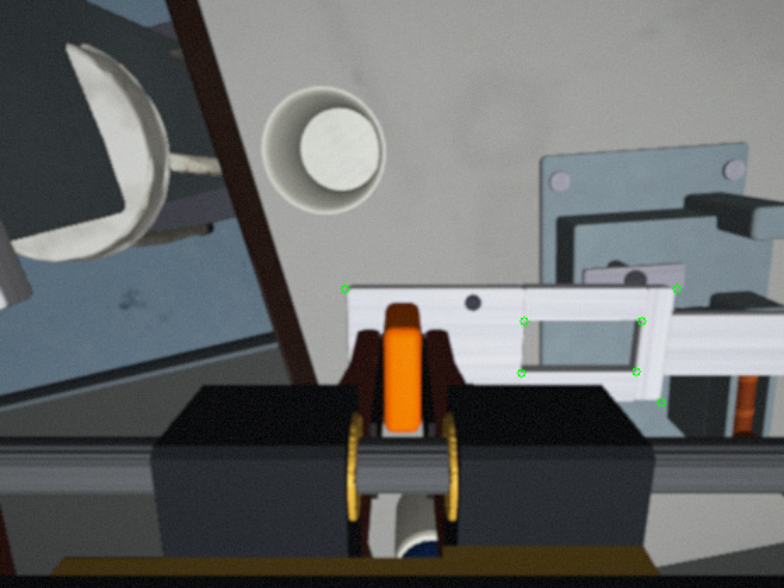

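The plate sits in the fingers exactly as modelled, within 2 px (eye corners at (523..640, 321..372)). The screw mark shows at about (635,279), with base corners at (541,157) and (747,143), which gives a second check of the anchor pose.

Run:
```python
from plan import *
w=np.load("w4.npz");kw=(w["K"],w["W"]);po=dict(np.load("poses.npz"));a=po["a"]
for yy in(0,-.001,-.002):
  c,s=np.cos(a[2]),np.sin(a[2]);m=np.array([[0,0,71],[-30,60,8],[90,60,8]])/1e3
  print(yy,(proj(np.c_[c*m[:,0]-s*m[:,1]+a[0],s*m[:,0]+c*m[:,1]+a[1]+yy,m[:,2]],kw)-np.array([[635,279],[541,157],[747,143]])/1.4).ravel())
a[1]-=.0008;po["a"]=a;np.savez("poses.npz",**po)
for q in((-70,60,30),(-70,9.5,30)): P,Rt=pose(*q);print(q,P,rel(P,Rt))
```

```text
0 [ 0.0915  0.6914 -0.4304 -1.1871  2.6206 -2.308 ]
-0.001 [ 0.2784  2.0613 -0.2158  0.0486  2.7115 -1.0534]
-0.002 [ 0.465   3.4284 -0.0014  1.2823  2.8022  0.1992]
(-70, 60, 30) [ 0.4108 -0.1927  0.0809] (array([-0.0038,  0.0151,  0.1007]), array([-0.6682,  0.0234, -0.0902]))
(-70, 9.5, 30) [ 0.4108 -0.1927  0.0304] (array([-0.0038,  0.0153,  0.2017]), array([-0.6682,  0.0234, -0.0902]))
```

move_arm:
  moves:
    - {"grip": 1,"xyz": [0,0,0.02],"turn": [-0.2,0.005,-0.03]}
    - {"grip": 1,"xyz": [0,0.01,0.05],"turn": [-0.4,0.015,-0.06]}
    - {"grip": 1,"xyz": [-0.004,0.015,0.09],"turn": [-0.6,0.02,-0.09]}
    - {"grip": 1,"xyz": [-0.004,0.015,0.1],"turn": [-0.668,0.0234,-0.09]}
    - {"grip": 1,"xyz": [-0.004,0.015,0.1],"turn": [-0.668,0.0234,-0.09]}
    - {"grip": 1,"xyz": [-0.004,0.015,0.1],"turn": [-0.668,0.0234,-0.09]}

```text
time_s: 28.6
eef_pos: [0.4178, -0.1979, 0.0838]
ee_rot: [[0.167, 0.855, 0.49], [0.986, -0.145, -0.082], [0.001, 0.497, -0.868]]
force: [0.4, 0.5, -1.6]
finger_gap: 0.135
grasp_force: 55.0
```

```bash
cat >> plan.py <<'E'
def plate_now():
    "where the held plate is: eye_back in anchor mm (z above seat), tilt deg, yaw err"
    o=ctrl.observe();a=np.load("poses.npz")["a"];Ra=R.from_euler("z",a[2]).as_matrix()
    Rp=o["ee_rot"]@M.T;B=o["eef_pos"]+Rp@(np.array([-.021,0,0])-G)
    q=Ra.T@Rp
    return Ra.T@(B-[a[0],a[1],.045])*1e3,np.degrees([np.arcsin(q[2,0]),np.arctan2(q[1,0],q[0,0]),np.arcsin(q[2,1])]),o["force"],o["time_s"]
E
python3 - <<'E'
from plan import *
print(*plate_now(),ctrl.observe()["qpos"])
for q in((-70,9.5,30),(-35,9.5,30),(-9.5,9.5,30)): P,Rt=pose(*q);print(q,*rel(P,Rt))
E
```

```text
[-62.1138  -3.8804  62.8009] [29.8067  0.1004  0.0669] [ 0.4026  0.4765 -1.6326] 28.6 [-0.7394 -0.8557  2.2408  0.2825  1.318  -0.5815]
(-70, 9.5, 30) [ 0.0078 -0.0666  0.085 ] [-0.0043 -0.0028  0.0019]
(-35, 9.5, 30) [ 0.0076 -0.0059  0.1198] [-0.0043 -0.0028  0.0019]
(-9.5, 9.5, 30) [0.0075 0.0383 0.1451] [-0.0043 -0.0028  0.0019]
```

move_arm:
  moves:
    - {"grip": 1,"xyz": [0,0.03,0.017],"turn": [0,0,0]}
    - {"grip": 1,"xyz": [0,0.06,0.035],"turn": [0,0,0]}
    - {"grip": 1,"xyz": [0,0.06,0.035],"turn": [0,0,0]}
    - {"grip": 1,"xyz": [0,0.06,0.035],"turn": [0,0,0]}

```text
time_s: 29.1
eef_pos: [0.4518, -0.2032, 0.0828]
ee_rot: [[0.165, 0.856, 0.49], [0.986, -0.144, -0.081], [0.002, 0.496, -0.868]]
force: [-0.2, -0.9, -0.6]
finger_gap: 0.131
grasp_force: 55.0
```

Run:
```python
from plan import *
print(*plate_now(),ctrl.observe()["qpos"])
for q in((-35,30,30),(-35,9.5,30),(-9.5,9.5,30)): P,Rt=pose(*q);print(q,*rel(P,Rt))
```

```text
[-27.6706  -3.284   61.6775] [29.7603  0.1617  0.0946] [-0.1578 -0.9107 -0.6457] 29.1 [-0.6797 -0.7321  2.1768  0.2617  1.2461 -0.5401]
(-35, 30, 30) [ 0.0067 -0.0441  0.0481] [-0.0053 -0.0042  0.0031]
(-35, 9.5, 30) [ 0.0066 -0.0645  0.0837] [-0.0053 -0.0042  0.0031]
(-9.5, 9.5, 30) [ 0.0065 -0.0202  0.109 ] [-0.0053 -0.0042  0.0031]
```

move_arm:
  moves:
    - {"grip": 1,"xyz": [0.005,-0.02,0.02],"turn": [-0.005,-0.004,0.003]}
    - {"grip": 1,"xyz": [0.007,-0.04,0.045],"turn": [-0.005,-0.004,0.003]}
    - {"grip": 1,"xyz": [0.007,-0.041,0.048],"turn": [-0.005,-0.004,0.003]}
    - {"grip": 1,"xyz": [0.007,-0.041,0.048],"turn": [-0.005,-0.004,0.003]}

```text
time_s: 29.6
eef_pos: [0.4463, -0.1989, 0.0504]
ee_rot: [[0.17, 0.854, 0.492], [0.985, -0.148, -0.084], [0.001, 0.499, -0.866]]
force: [0.3, -0.4, -1.2]
finger_gap: 0.132
grasp_force: 55.0
```

Run:
```python
from plan import *
print(*plate_now(),ctrl.observe()["qpos"])
for q in((-34,20,30),(-34,9.5,30),(-9.5,9.5,30)): P,Rt=pose(*q);print(q,*rel(P,Rt))
```

```text
[-33.9324  -0.116   29.4811] [29.9544 -0.087   0.0498] [ 0.2856 -0.3949 -1.1734] 29.6 [-0.6786 -0.7563  2.2485  0.2648  1.1955 -0.548 ]
(-34, 20, 30) [ 0.0001 -0.0096  0.0164] [-0.001  -0.0003 -0.0017]
(-34, 9.5, 30) [ 0.0001 -0.0201  0.0346] [-0.001  -0.0003 -0.0017]
(-9.5, 9.5, 30) [0.0001 0.0224 0.0591] [-0.001  -0.0003 -0.0017]
```

move_arm:
  moves:
    - {"grip": 1,"xyz": [0,-0.01,0.017],"turn": [0,0,0]}
    - {"grip": 1,"xyz": [0,-0.02,0.034],"turn": [0,0,0]}
    - {"grip": 1,"xyz": [0,-0.02,0.034],"turn": [0,0,0]}
    - {"grip": 1,"xyz": [0,-0.009,0.041],"turn": [0,0,0]}
    - {"grip": 1,"xyz": [0,0.001,0.047],"turn": [0,0,0]}
    - {"grip": 1,"xyz": [0,0.001,0.047],"turn": [0,0,0]}

```text
time_s: 30.35
eef_pos: [0.459, -0.2009, 0.0309]
ee_rot: [[0.169, 0.854, 0.492], [0.986, -0.147, -0.084], [0.001, 0.5, -0.866]]
force: [-0.4, 1.0, -2.1]
finger_gap: 0.129
grasp_force: 55.0
```

Run:
```python
from plan import *
print(*plate_now(),ctrl.observe()["qpos"])
for q in((-15,9.5,30),(-9,9.5,30)): P,Rt=pose(*q);print(q,*rel(P,Rt))
```

```text
[-21.1007   0.0516   9.9585] [29.9672 -0.0352  0.0407] [-0.4423  1.0295 -2.0931] 30.35 [-0.6591 -0.6986  2.251   0.2629  1.1322 -0.5456]
(-15, 9.5, 30) [-0.0002  0.0101  0.0069] [-0.0007 -0.0007 -0.0007]
(-9, 9.5, 30) [-0.0001  0.0205  0.0129] [-0.0007 -0.0007 -0.0007]
```

No contact so far; I continue forward to near the stem.

move_arm:
  moves:
    - {"grip": 1,"xyz": [0,0.007,0.005],"turn": [0,0,0]}
    - {"grip": 1,"xyz": [0,0.014,0.009],"turn": [0,0,0]}
    - {"grip": 1,"xyz": [0,0.0205,0.013],"turn": [0,0,0]}
    - {"grip": 1,"xyz": [0,0.0205,0.013],"turn": [0,0,0]}

```text
time_s: 30.85
eef_pos: [0.4706, -0.2029, 0.03]
ee_rot: [[0.169, 0.854, 0.492], [0.986, -0.147, -0.084], [0.001, 0.499, -0.866]]
force: [0.0, -0.0, -1.8]
finger_gap: 0.129
grasp_force: 55.0
```

Run:
```python
from plan import *
print(*plate_now())
for q in((-9,9.5,24),(-9,9,18),(-9,8,12),(-9,7,6),(-9,6,0)): P,Rt=pose(*q);print(q,*rel(P,Rt))
```

```text
[-9.3207  0.0191  9.0687] [29.9469 -0.0535  0.048 ] [ 0.0057 -0.0187 -1.7991] 30.85
(-9, 9.5, 24) [-0.0001  0.001  -0.0096] [ 0.1322 -0.0007 -0.001 ]
(-9, 9, 18) [-0.0001  0.0014 -0.0179] [ 0.2655 -0.0007 -0.001 ]
(-9, 8, 12) [-0.0001  0.0023 -0.0252] [ 0.3988 -0.0008 -0.0009]
(-9, 7, 6) [-0.0001  0.0041 -0.0322] [ 0.5322 -0.0008 -0.0009]
(-9, 6, 0) [-0.0001  0.0068 -0.0389] [ 0.6655 -0.0009 -0.0008]
```

move_arm:
  moves:
    - {"grip": 1,"xyz": [0,0.001,-0.0096],"turn": [0.132,0,0]}
    - {"grip": 1,"xyz": [0,0.0014,-0.018],"turn": [0.265,0,0]}
    - {"grip": 1,"xyz": [0,0.0023,-0.025],"turn": [0.4,0,0]}
    - {"grip": 1,"xyz": [0,0.004,-0.032],"turn": [0.532,0,0]}
    - {"grip": 1,"xyz": [0,0.007,-0.039],"turn": [0.6655,0,0]}
    - {"grip": 1,"xyz": [0,0.007,-0.039],"turn": [0.6655,0,0]}
    - {"grip": 1,"xyz": [0,0.007,-0.039],"turn": [0.6655,0,0]}

```text
time_s: 31.72
eef_pos: [0.4636, -0.2017, 0.0483]
ee_rot: [[0.17, 0.986, 0.001], [0.986, -0.17, 0.001], [0.001, 0.001, -1.0]]
force: [-0.1, 1.1, -1.9]
finger_gap: 0.132
grasp_force: 55.0
```

Run:
```python
from plan import *
print(*plate_now())
for q in((-21,6,0),(-21,0,0),(-21,-1,0)): P,Rt=pose(*q);print(q,*rel(P,Rt))
```

```text
[-9.2662  0.0318  5.7985] [ 0.0745 -0.0354  0.0605] [-0.118   1.1071 -1.9187] 31.725
(-21, 6, 0) [-0.0001 -0.0235 -0.0005] [ 0.0017 -0.0013 -0.0008]
(-21, 0, 0) [-0.0001 -0.0235  0.0115] [ 0.0017 -0.0013 -0.0008]
(-21, -1, 0) [-0.0002 -0.0235  0.0135] [ 0.0017 -0.0013 -0.0008]
```

Level, with no contact forces. I draw back 12 mm and lower onto the seat.

move_arm:
  moves:
    - {"grip": 1,"xyz": [0,-0.012,0],"turn": [0,0,0]}
    - {"grip": 1,"xyz": [0,-0.0235,0],"turn": [0,0,0]}
    - {"grip": 1,"xyz": [0,-0.0235,0.004],"turn": [0,0,0]}
    - {"grip": 1,"xyz": [0,-0.0235,0.008],"turn": [0,0,0]}
    - {"grip": 1,"xyz": [0,-0.0235,0.012],"turn": [0,0,0]}
    - {"grip": 1,"xyz": [0,-0.0235,0.012],"turn": [0,0,0]}

```text
time_s: 32.48
eef_pos: [0.4523, -0.1999, 0.0428]
ee_rot: [[0.17, 0.986, 0.001], [0.986, -0.17, 0.001], [0.001, 0.0, -1.0]]
force: [0.4, 0.1, -1.5]
finger_gap: 0.134
grasp_force: 55.0
```

Run:
```python
from plan import *
print(*plate_now())
```

```text
[-20.7177  -0.1079   0.203 ] [ 0.0233 -0.0401  0.0363] [ 0.4084  0.0832 -1.548 ] 32.475
```

move_arm:
  moves:
    - {"grip": 1,"xyz": [0,0,0.002],"turn": [0,0,0]}
    - {"grip": 1,"xyz": [0,0,0.004],"turn": [0,0,0]}
    - {"grip": 1,"xyz": [0,0,0.004],"turn": [0,0,0]}

```text
time_s: 32.85
eef_pos: [0.4522, -0.1999, 0.0424]
ee_rot: [[0.17, 0.986, 0.001], [0.986, -0.17, 0.0], [0.0, 0.001, -1.0]]
force: [-5.9, 2.0, 8.4]
finger_gap: 0.132
grasp_force: 55.0
```

move_arm:
  moves:
    - {"grip": 0.4,"xyz": [0,0,-0.003],"turn": [0,0,0]}
    - {"grip": 0.4,"xyz": [0,0,-0.003],"turn": [0,0,0]}
    - {"grip": 0.4,"xyz": [0,0,-0.003],"turn": [0,0,0]}
    - {"grip": 0.4,"xyz": [0,0,-0.04],"turn": [0,0,0]}
    - {"grip": 0.3,"xyz": [0,0,-0.12],"turn": [0,0,0]}
    - {"grip": 0,"xyz": [0,0,-0.2],"turn": [0,0,0]}
    - {"grip": -0.1,"xyz": [-0.06,0.09,-0.2],"turn": [0,0,0]}
    - {"grip": -0.1,"xyz": [-0.12,0.17,-0.2],"turn": [0,0,0]}
    - {"grip": -0.1,"xyz": [-0.192,0.257,-0.2],"turn": [0,0,0]}
    - {"grip": -0.1,"xyz": [-0.192,0.257,-0.2],"turn": [0,0,0]}

```text
time_s: 34.1
eef_pos: [0.5632, -0.3185, 0.1372]
ee_rot: [[0.172, 0.985, -0.004], [0.985, -0.172, 0.003], [0.002, -0.005, -1.0]]
force: [-0.4, 0.8, -0.2]
finger_gap: 0.549
grasp_force: 0.0
```

Run:
```python
from plan import *
o=ctrl.observe();k=cal("wrist");a=viewer.grab_frame("wrist");np.savez("w5.npz",a=a,K=k[0],W=k[1])
print(o["eef_pos"],o["ee_rot"],o["finger_gap"])
A=np.load("poses.npz")["a"];print(rel([.5623,-.3164,.068],down(A[2])))
# seated plate check: predicted outline vs bright/white pixels; orange rib centroid
Ra=R.from_euler("z",A[2]).as_matrix();T=lambda m:proj(np.array([A[0],A[1],.045])+np.array(m)/1e3@Ra.T,k)
print("pred rib top",T([[-71,-18,38],[-71,18,38],[-59,18,38],[-59,-18,38]]),"tip",T([[78,0,8],[32,22,8]]))
hsv=cv2.cvtColor(a,cv2.COLOR_BGR2HSV);mk=cv2.inRange(hsv,(8,180,150),(22,255,255))
n,l,st,ce=cv2.connectedComponentsWithStats(mk)
for i in range(1,n):
  if st[i,4]>60:print("orange",st[i],ce[i])
for d in spotter.outline_of("latch_plate","wrist")[:2]:print(d["score"],d["extent"])
top=viewer.grab_frame("top");print([ (d["score"],d["extent"]) for d in spotter.outline_of("latch_plate","top")[:3]])
```

```text
[ 0.5632 -0.3185  0.1372] [[ 0.1715  0.9852 -0.0042]
 [ 0.9852 -0.1715  0.0031]
 [ 0.0023 -0.0046 -1.    ]] 0.5487864784862523
(array([ 0.001 , -0.0005,  0.1419]), array([-0.0038, -0.0027, -0.0024]))
pred rib top [[68.3989 88.325 ]
 [59.1342 25.2841]
 [79.2138 25.1967]
 [87.6815 88.2557]] tip [[306.5162  61.5707]
 [238.1198  26.9327]]
orange [  64   27   25   60 1020] [75.7461 56.4912]
orange [416 349   9  22  94] [420.3511 360.2021]
orange [150 351  10  20  89] [154.2022 360.3371]
0.81 [66.8, 27.5, 242.6, 68.0]
0.55 [147.0, 0.0, 174.7, 235.8]
[(0.8, [348.5, 210.5, 13.5, 47.5]), (0.59, [209.3, 130.9, 29.8, 41.3])]
```

The seated plate shows where predicted: the rib is at (76,56) and the tip at about col 309 against 306. Now I take the bolt handle.

move_arm:
  moves:
    - {"grip": -0.1,"xyz": [0.001,0,0.05],"turn": [0,0,0]}
    - {"grip": -0.1,"xyz": [0.001,0,0.1],"turn": [0,0,0]}
    - {"grip": -0.1,"xyz": [0.001,0,0.138],"turn": [0,0,0]}
    - {"grip": 0.4,"xyz": [0.001,0,0.138],"turn": [0,0,0]}
    - {"grip": 1,"xyz": [0.001,0,0.138],"turn": [0,0,0]}
    - {"grip": 1,"xyz": [0.001,0,0.138],"turn": [0,0,0]}
    - {"grip": 1,"xyz": [0.001,0,0.138],"turn": [0,0,0]}
    - {"grip": 1,"xyz": [0.001,0,0.138],"turn": [0,0,0]}
    - {"grip": 1,"xyz": [0.001,0,0.138],"turn": [0,0,0]}
    - {"grip": 1,"xyz": [0.001,0,0.138],"turn": [0,0,0]}
  squeeze: 50

```text
time_s: 35.55
eef_pos: [0.5623, -0.3161, 0.0731]
ee_rot: [[0.17, 0.985, 0.0], [0.985, -0.17, 0.0], [0.0, 0.0, -1.0]]
force: [-5.0, 1.3, 5.6]
finger_gap: 0.163
grasp_force: 50.0
```

move_arm:
  moves:
    - {"grip": 1,"xyz": [0.012,0,-0.006],"turn": [0,0,0]}
    - {"grip": 1,"xyz": [0.024,0,-0.006],"turn": [0,0,0]}
    - {"grip": 1,"xyz": [0.037,0,-0.006],"turn": [0,0,0]}
    - {"grip": 1,"xyz": [0.05,0,-0.006],"turn": [0,0,0]}
    - {"grip": 1,"xyz": [0.063,0,-0.006],"turn": [0,0,0]}
    - {"grip": 1,"xyz": [0.076,0,-0.006],"turn": [0,0,0]}
    - {"grip": 1,"xyz": [0.089,0,-0.006],"turn": [0,0,0]}
    - {"grip": 1,"xyz": [0.102,0,-0.006],"turn": [0,0,0]}
    - {"grip": 1,"xyz": [0.112,0,-0.006],"turn": [0,0,0]}
    - {"grip": 1,"xyz": [0.114,0,-0.006],"turn": [0,0,0]}

```text
time_s: 36.8
eef_pos: [0.5709, -0.2665, 0.0735]
ee_rot: [[0.174, 0.985, -0.002], [0.985, -0.174, -0.011], [-0.012, 0.0, -1.0]]
force: [-0.0, -29.5, -16.2]
finger_gap: 0.158
grasp_force: 50.0
```

move_arm:
  moves:
    - {"grip": 1,"xyz": [0.003,0,0],"turn": [0,0,0]}
    - {"grip": 1,"xyz": [0.003,0,0],"turn": [0,0,0]}

```text
time_s: 37.05
eef_pos: [0.5709, -0.2665, 0.0735]
ee_rot: [[0.176, 0.984, -0.001], [0.984, -0.176, -0.013], [-0.013, 0.001, -1.0]]
force: [0.8, -31.4, -15.9]
finger_gap: 0.162
grasp_force: 50.0
```

Firm against the home stop, at the same place as before. I unload, open, and lift off.

move_arm:
  moves:
    - {"grip": 1,"xyz": [-0.01,0,0.004],"turn": [0,0,0]}
    - {"grip": 0.2,"xyz": [-0.013,0,0.004],"turn": [0,0,0]}
    - {"grip": 0,"xyz": [-0.013,0,0.004],"turn": [0,0,0]}
    - {"grip": 0,"xyz": [-0.013,0,0.004],"turn": [0,0,0]}
    - {"grip": 0,"xyz": [-0.013,0,0.004],"turn": [0,0,0]}
    - {"grip": 0,"xyz": [-0.013,0,-0.03],"turn": [0,0,0]}
    - {"grip": 0,"xyz": [-0.013,0,-0.12],"turn": [0,0,0]}
    - {"grip": 0,"xyz": [-0.1,0,-0.2],"turn": [0,0,0]}
    - {"grip": 0,"xyz": [-0.16,-0.04,-0.2],"turn": [0,0,0]}
    - {"grip": 0,"xyz": [-0.16,-0.04,-0.2],"turn": [0,0,0]}

```text
time_s: 38.3
eef_pos: [0.5384, -0.3356, 0.1769]
ee_rot: [[0.173, 0.985, 0.002], [0.985, -0.173, -0.001], [-0.001, 0.003, -1.0]]
force: [-0.4, 0.4, -0.8]
finger_gap: 0.5
grasp_force: 0.0
```

Run:
```python
from plan import *
o=ctrl.observe();k=cal("wrist");a=viewer.grab_frame("wrist")
print(o["eef_pos"],o["force"],o["time_s"])
A=np.load("poses.npz")["a"];Ra=R.from_euler("z",A[2]).as_matrix();T=lambda m:proj(np.array([A[0],A[1],0])+np.array(m)/1e3@Ra.T,k)
print("handle pred home",T([[64,-45,116.5]]),"2mm open",T([[64,-47,116.5]]),"rib",T([[-65,0,83]]),"tip",T([[78,0,53]]))
hsv=cv2.cvtColor(a,cv2.COLOR_BGR2HSV)
for nm,lo,hi in(("orange",(8,180,150),(22,255,255)),("brown",(3,130,60),(14,255,220))):
  n,l,st,ce=cv2.connectedComponentsWithStats(cv2.inRange(hsv,lo,hi))
  for i in range(1,n):
    if st[i,4]>60:print(nm,st[i],ce[i])
for nm in("bolt_handle","latch_plate"):
  for d in spotter.outline_of(nm,"wrist")[:1]:print(nm,d["score"],d["extent"])
```

```text
[ 0.5384 -0.3356  0.1769] [-0.4491  0.3745 -0.8401] 38.3
handle pred home [[318.9164  97.0563]] 2mm open [[318.8617 100.3   ]] rib [[129.8071  30.9299]] tip [[331.0749  37.0846]]
orange [123   4  20  54 784] [132.1837  30.486 ]
orange [404 349   9  22  88] [408.9091 359.625 ]
orange [162 350  10  22  89] [166.2247 361.7303]
brown [122   3  32  58 952] [140.0378  32.6418]
brown [307   8  15  49 654] [314.0015  31.7813]
brown [306  77  25  37 697] [316.2798  95.2841]
brown [505 193  46  52 365] [519.1452 211.6712]
bolt_handle 0.88 [305.1, 9.0, 27.1, 104.6]
latch_plate 0.71 [121.8, 1.9, 212.4, 67.7]
```

The handle is at its home position, the bar crosses the tongue, and the plate is seated. Handing in.

```bash
python3 -c "
from rig import ctrl
print(ctrl.sign_off())"
```

```text
the job is handed in; nothing more can be done
None
```

Job handed in at about 38 s: the bolt was freed, the latch plate is flat on the seat with its eye under the stud head, and the bolt is home over the tongue; the arm stands clear and none of the other things was handled.

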